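# Sweep, index and load the inspection stage

### The arm

A 7-joint arm with a two-finger parallel gripper is mounted at the origin on the work surface. World frame = base frame: x ahead of the robot, y to its left, z up, the work surface at z = 0. Lengths are in m, angles in rad, forces in N, time in s.
With the tool pointing down it reaches from about 0.4 to 0.85 m from the base axis. Payload 10.4 kg.
Tool frame: the origin (TCP) lies on the centre line of the jaws, within the pads' length; the fingertips stand 8 mm ahead of it and the grasp point (between the pads) lies 11 mm behind it; z points along the fingers, y is the direction in which the jaws open and shut (so a half turn about z gives the same grasp; the last joint's range is limited). The gripper opens to 85 mm and grips with 20 to 120 N. Pads are 22 mm wide; open, the fingers measure 114 mm over their backs; the gripper's body (76 mm by 85 mm) begins 54 mm behind the grasp point. The pads swing forward as they close: fully open they stand 13 mm farther back than shut.
Start: joints at [1.226, 0.332, -0.065, 1.46, 0.022, 1.35, -0.088], TCP at [0.198, -0.593, 0.239] pointing down, gripper open.
Joint ranges: [-2.6, 2.6], [-0.5, 2.12], [-1.47, 1.34], [0.16, 2.42], [-1.27, 4.41], [0.06, 2.06], [-2.6, 2.6]. Speed limits (rad/s): [2.22, 2.22, 2.79, 2.79, 3.14, 3.14, 3.14].

### API

Orientations are given as a unit quaternion [x, y, z, w].
In Python, from workcell import manip gives the robot as it stands.
- The arm moves only by the tool arm_command, never from a script. Its argument "targets" is text: rows parted by semicolons, each of 6 numbers parted by spaces: the shift along the tool's x, y, z in mm, then the turn, a rotation vector about the tool's x, y, z in rad. A call has 1 to 5 rows; each row shifts and turns the commanded pose from where the row before left it, along the tool's axes as they then stand; what a row does not reach is not made up. A row lasts 1/8 s, in which the tool goes at most 62.5 mm and 10.7 degrees, less where a joint would pass 70% of its speed; a pose out of reach is approached as far as the arm can. A call is refused whole if a number of a shift passes 62.5 or a number of a turn 0.188, either way. A call with a gripper value outside its range is refused whole. "grip" is the finger opening in mm, from 0 to 85.4, set as the call begins (left out, the last holds). The fingers move at their own pace and stop on an object; "squeeze" is the grip in N (left out, the last holds). Time passes only in rows, so rows that do not move let the fingers close. It gives the time, the measured TCP pose, the force and the opening at its end, in the units of the state.
- manip.get_obs(): the state, without advancing time (a new reading comes with each control period).
- manip.camera(name): name is "side" or "top"; returns a dict with "frame" (400x640x3 uint8, red, green, blue), "vertical_fov" (degrees; the focal length in pixels is half the picture's height over the tangent of half this angle, whatever the lens; pixels are square), "cx", "cy" (the principal point, pixels), "rvec" (rotation vector, rad) and "tvec" (3), from world to camera coordinates, as OpenCV has them. Camera axes: x right, y down, z forward; pixel columns grow to the right and rows downward; lengths in m; the calibration is good to about 2 mm. A picture is of the moment at which its call begins. There is no depth.
- manip.hand_in(): hands the job in, once; it reports no verdict.
Trained networks look in a picture, given as the dict that the camera call returned (one of the last four; its "shot" number tells which), for a name from the list of things; names that differ only in an ending like _2 or _b are one class to them, and where a whole thing is asked for, a point or a joint stands for the part that bears it (a point fixed in the world has none). Each returns a list of dicts, best first, with "p" (0 to 1); they miss things now and then, are a little off and sometimes report something else, mostly with a low value. They report only what shows in the picture. A call takes as long as a camera call. They do not tell look-alikes from the thing itself.
- manip.search_frame(picture, name): "xyz" ([x, y, z] in m, in the coordinates of the camera as it stood for that picture, good to about 4 mm: the middle of the surface that is visible of it).
The state is a dict: "clock": time; "joint_pos": joint angles; "joint_velocities": joint speeds; "tau": joint torques, N m; "position": TCP position; "ee_rot": TCP orientation; "ft_force": force on the tool from outside, world axes, zero at the start; "torque": the same for the moment, N m; "grip_width": opening from 0.0 (shut) to 1.0 (fully open).
Only numpy, scipy, OpenCV 4.12 (cv2) and the standard library are available. Lean on these libraries where they do the work, as an engineer would, in place of code of your own. Each camera call takes 0.05 s, during which the arm holds its last target.

### The job

Get the inspection stage ready for the next batch: first use the brush, not the fingers, to sweep every orange chip off the aluminium plate into the red trough; then turn the black knob until the pointer's needle stands exactly opposite the red mark, and only after that set each blue specimen mount from the green mat flat in the middle of a ring on the plate, one to a ring. Finish with the brush standing upright on its black rubber pad and leave the other things on the bench alone.

Things in the scene. Friction and masses are not known exactly. Their poses are not given: they have to be found in the camera images.
- stage: Fixed stage. Aluminium plate 160 (x) by 200 (y) mm, top 45 mm above the bench; white lips 12 mm higher inside x = 80, y = +-100 mm. Open -x edge drops into a red trough: x -80 to -192, y +-102, floor 5, side walls 35, near wall 50 mm high. White scale shelf beyond the far lip and gear housing with knob at +y side, both 45 mm high. Origin at bench height under the plate's centre.
- spot0 (a point): Centre of a painted ring (black, 42 mm outside, white inside) on the stage plate, at its surface; stage frame (-50, -50, 45) mm
- spot1 (a point): Centre of the ring at stage frame (-50, 50, 45) mm
- spot2 (a point): Centre of the ring at stage frame (20, -50, 45) mm
- spot3 (a point): Centre of the ring at stage frame (20, 50, 45) mm
- knob (a joint): Angle of the black knob, rad, 0 to 11.6, growing clockwise seen from above. Each radian clockwise drives the pointer 12 mm towards the stage's -y. It stays where it is left (0.03 N m of friction).
- knob_grip (a point): On the knob's vertical axis at the height to grip, 82 mm above the bench (37 above the gear housing). The knob is a 44 mm disc with an upright grip bar 42 mm long, 14 mm thick, from 23 mm below this point to 7 mm above it. The bar lies along this point's x axis, which turns with the knob; at knob angle 0 it is the stage's x axis.
- pointer: Black slide with a needle, on the scale shelf, driven by the knob along the stage's y. Origin at the tip of the needle, which points to the stage's +x, 4 mm wide; the slide block, 22 mm wide, lies behind it and tops out 64 mm above the bench.
- red_mark: Red index tab fixed on the scale shelf, 33 mm long, with a 5 mm wide tongue whose tip (the origin) faces the pointer's needle; the tongue lies along the tab's x axis, which is parallel to the stage's x. A blue tab of the same shape, for another job, sits elsewhere on the shelf (to be ignored).
- brush: Block brush standing on its bristles: black bristle block 106 (x) by 46 (y) mm, 26 mm tall, under a wooden back 112 by 48 mm that reaches to 40 mm, with an upright yellow grip 62 (x) by 20 (y) mm from 40 to 83 mm; about 130 g, bottom-heavy. Origin at the centre of the bristles' underside, x along its length.
- brush_pad: Black rubber pad, fixed, 150 (x) by 110 (y) mm, paper-thin and flush with the bench, the brush's place. Origin at its centre, at bench height.
- mount0: Specimen mount: a blue resin puck 30 mm in diameter, 22 mm tall, with a steel disc in its upper face; origin at its underside's centre, z up. It waits on a paper-thin fixed green mat at bench height. May be absent.
- mount1: Specimen mount: a blue resin puck 30 mm in diameter, 22 mm tall, with a steel disc in its upper face; origin at its underside's centre, z up. It waits on a paper-thin fixed green mat at bench height. May be absent.
- mount2: Specimen mount: a blue resin puck 30 mm in diameter, 22 mm tall, with a steel disc in its upper face; origin at its underside's centre, z up. It waits on a paper-thin fixed green mat at bench height. May be absent.
- mount3: Specimen mount: a blue resin puck 30 mm in diameter, 22 mm tall, with a steel disc in its upper face; origin at its underside's centre, z up. It waits on a paper-thin fixed green mat at bench height. May be absent.
- chip0: Orange resin chip, about 18x13x12 mm, lying on the stage plate; origin at its underside's centre. May be absent.
- chip1: Orange resin chip, about 14x14x12 mm, lying on the stage plate; origin at its underside's centre. May be absent.
- chip2: Orange resin chip, about 16x12x13 mm, lying on the stage plate; origin at its underside's centre. May be absent.
- chip3: Orange resin chip, about 19x12x12 mm, lying on the stage plate; origin at its underside's centre. May be absent.
- chip4: Orange resin chip, about 15x15x11 mm, lying on the stage plate; origin at its underside's centre. May be absent.
- dropper0: Small white dropper bottle, 28 mm across, 60 mm tall; a bystander, to be left alone.
- dropper1: Small white dropper bottle, 28 mm across, 60 mm tall; a bystander, to be left alone.
- driver: Blue-handled screwdriver, 170 mm, lying; a bystander, to be left alone.
- pot: Amber jar, 44 mm across, 50 mm tall; a bystander, to be left alone.
Mind the look-alikes: they are no part of the job. Leave any yellow look-alike of the mount0 alone.

How it is judged:
On the way, in this order (a step that is already met when the one before it is completed fails the run):
1. every chip lies in the red trough (x of chip0 in the frame of stage between -0.195 and -0.08 m and y of chip0 in the frame of stage between -0.105 and 0.105 m and z of each of chip0, chip1, chip2, chip3, chip4 in the frame of stage below 0.042 m and x of chip1 in the frame of stage between -0.195 and -0.08 m and y of chip1 in the frame of stage between -0.105 and 0.105 m and x of chip2 in the frame of stage between -0.195 and -0.08 m and y of chip2 in the frame of stage between -0.105 and 0.105 m and x of chip3 in the frame of stage between -0.195 and -0.08 m and y of chip3 in the frame of stage between -0.105 and 0.105 m and x of chip4 in the frame of stage between -0.195 and -0.08 m and y of chip4 in the frame of stage between -0.105 and 0.105 m), for 0.3 s.
2. the needle stands opposite the red mark (within 2.5 mm) (y of pointer in the frame of red_mark between -0.0025 and 0.0025 m), for 0.4 s.
3. each mount stands flat in a ring (within 12 mm of its centre) ((distance between mount0 and spot0 below 0.012 m or distance between mount0 and spot1 below 0.012 m or distance between mount0 and spot2 below 0.012 m or distance between mount0 and spot3 below 0.012 m) and angle between each of mount0, mount1, mount2, mount3's own z axis and vertical below 0.15 rad and (distance between mount1 and spot0 below 0.012 m or distance between mount1 and spot1 below 0.012 m or distance between mount1 and spot2 below 0.012 m or distance between mount1 and spot3 below 0.012 m) and (distance between mount2 and spot0 below 0.012 m or distance between mount2 and spot1 below 0.012 m or distance between mount2 and spot2 below 0.012 m or distance between mount2 and spot3 below 0.012 m) and (distance between mount3 and spot0 below 0.012 m or distance between mount3 and spot1 below 0.012 m or distance between mount3 and spot2 below 0.012 m or distance between mount3 and spot3 below 0.012 m)), for 0.2 s.
At the end, for the whole second after the job is handed in: All chips lie in the red trough; the needle is within 2.5 mm of the red mark along the scale; each mount stands upright within 12 mm of the centre of a ring; the brush stands upright within 45 mm of the middle of its pad; mounts and brush at rest (all of step 1 and all of step 2 and all of step 3 and horizontal distance between brush and brush_pad below 0.045 m and angle between brush's own z axis and vertical below 0.15 rad and height (world z) of brush below 0.012 m and linear speed of each of mount0, mount1, mount2, mount3, brush below 0.02 m/s); the robot touches nothing.
It fails at once if a chip is touched by the fingers (contact force between the fingers and chip0 above 0.5 N or contact force between the fingers and chip1 above 0.5 N or contact force between the fingers and chip2 above 0.5 N or contact force between the fingers and chip3 above 0.5 N or contact force between the fingers and chip4 above 0.5 N).
It fails at once if the pointer is pushed directly instead of by the knob (contact force between any of the fingers, brush and pointer above 1 N).
It fails at once if a bystander is moved more than 30 mm (distance of any of dropper0, dropper1, driver, pot from where it was at the start of the episode above 0.03 m).
Of chip0, chip1, chip2, chip3, chip4 only 3 to 5 are there at a start; the rules pass over those that are not, and their reading is None.
Of mount0, mount1, mount2, mount3 only 3 to 4 are there at a start; the rules pass over those that are not, and their reading is None.
At some moment in a run one of brush, mount0, mount1, mount2, mount3 may be knocked a few centimetres aside while the robot is not near it.
It also fails if it takes over 200 s, if anything falls off the work surface, if the arm or the gripper's body presses on something with over 40 N, if the wrist force passes 120 N, or if a joint passes its speed limit or range.

## Working session

There is one attempt and no reset: what is moved stays moved. The work goes in short steps, Python scripts to look and compute and a tool call to move; the robot and the scene stay as the last step left them, time stands still between calls to the robot, and variables do not carry over. Pictures are saved under pics/ and viewed, and the job is handed in when it is done.

Besides the shell and the picture viewer there is one more tool, called as a command line: name --argument value ..., lists and objects as JSON in quotes. arm_command: Moves the arm, as the interface text tells. Its arguments: {"type":"object","properties":{"targets":{"type":"string"},"grip":{"type":"number"},"squeeze":{"type":"number"}},"required":["targets"]}

```bash
ls; mkdir -p pics; cat > h.py <<'E'
import numpy as np, cv2
from scipy.spatial.transform import Rotation as R
from workcell import manip
def cam(n):
    c=manip.camera(n); return c
def K(c):
    h=c["frame"].shape[0]; f=h/2/np.tan(np.radians(c["vertical_fov"])/2)
    return np.array([[f,0,c["cx"]],[0,f,c["cy"]],[0,0,1.]])
def RT(c): return cv2.Rodrigues(np.array(c["rvec"],float))[0], np.array(c["tvec"],float).ravel()
def c2w(c,p):
    r,t=RT(c); return r.T@(np.array(p)-t)
def proj(c,P):
    r,t=RT(c); q=K(c)@(r@np.array(P,float).T+t[:,None] if np.ndim(P)>1 else r@np.array(P,float)+t)
    return (q[:2]/q[2]).T
def unproj(c,uv,z):
    r,t=RT(c); d=r.T@np.linalg.inv(K(c))@np.array([uv[0],uv[1],1.]); o=-r.T@t
    return o+d*(z-o[2])/d[2]
def save(c,name,crop=None,s=1):
    im=c["frame"][:,:,::-1]
    if crop: x0,y0,x1,y1=crop; im=im[y0:y1,x0:x1]
    if s!=1: im=cv2.resize(im,None,fx=s,fy=s,interpolation=cv2.INTER_CUBIC)
    cv2.imwrite("pics/"+name+".png",im)
E
python3 - <<'E'
from h import *
o=manip.get_obs(); print({k:np.round(v,3) for k,v in o.items()})
for n in("top","side"):
    c=cam(n); save(c,n+"0"); print(n,c["vertical_fov"],c["cx"],c["cy"],c["rvec"],c["tvec"],c["frame"].shape)
    r,t=RT(c); print(-r.T@t)
    for k in ["stage","knob","pointer","red_mark","brush","brush_pad","mount0","chip0","chip1","dropper0","driver","pot"]:
        for d in manip.search_frame(c,k): print(k,round(d["p"],2),np.round(c2w(c,d["xyz"]),3),np.round(proj(c,c2w(c,d["xyz"]))))
E
```

```text
pics
{'clock': np.float64(0.0), 'joint_pos': array([ 1.226,  0.333, -0.065,  1.461,  0.022,  1.35 , -0.088]), 'joint_velocities': array([-0.001, -0.002, -0.001,  0.001, -0.001,  0.001,  0.001]), 'tau': array([-1.0000e-03, -6.2545e+01,  4.8000e-02, -3.9160e+01,  1.6000e-02,
        1.0000e-02,  0.0000e+00]), 'position': array([ 0.198, -0.593,  0.239]), 'ee_rot': array([ 0.987,  0.16 , -0.   , -0.001]), 'ft_force': array([-0.159, -0.127,  0.385]), 'torque': array([ 0.024,  0.055, -0.015]), 'grip_width': np.float64(0.999)}
top 55.729479751669544 320.25369218362266 197.15948059386852 [ 2.13728154 -2.19933367  0.09062682] [0.01378053 0.5183449  0.95912734] (400, 640, 3)
[ 0.42634446 -0.00976629  1.00345982]
stage 0.72 [0.557 0.054 0.04 ] [298. 182.]
knob 0.61 [0.657 0.046 0.063] [300. 142.]
knob 0.52 [0.585 0.199 0.058] [241. 172.]
knob 0.47 [0.554 0.056 0.046] [298. 183.]
red_mark 0.6 [0.709 0.02  0.05 ] [310. 123.]
red_mark 0.24 [0.553 0.057 0.04 ] [297. 184.]
brush 0.6 [ 0.577 -0.237  0.039] [411. 171.]
brush_pad 0.74 [ 0.596 -0.231 -0.003] [405. 167.]
brush_pad 0.61 [0.593 0.403 0.051
[... 740 characters left out ...]
 0.93228257]
stage 0.63 [0.54  0.076 0.044] [294. 214.]
stage 0.55 [0.424 0.438 0.019] [215. 327.]
knob 0.61 [0.579 0.209 0.063] [248. 227.]
pointer 0.58 [ 0.368 -0.211  0.019] [399. 201.]
brush 0.57 [ 0.447 -0.276  0.026] [392. 177.]
brush 0.55 [ 0.572 -0.233  0.043] [355. 161.]
brush_pad 0.89 [ 0.56  -0.21   0.001] [352. 175.]
mount0 0.63 [ 0.364 -0.209  0.02 ] [400. 202.]
mount0 0.6 [ 0.367 -0.279  0.019] [412. 190.]
mount0 0.53 [ 0.298 -0.368  0.02 ] [446. 187.]
mount0 0.44 [ 0.446 -0.275  0.025] [392. 177.]
dropper0 0.69 [ 0.496 -0.395  0.035] [402. 151.]
dropper0 0.46 [ 0.541 -0.418  0.031] [396. 144.]
driver 0.79 [0.423 0.439 0.021] [215. 328.]
pot 0.68 [0.59  0.413 0.041] [184. 273.]
```

View pics/top0.png

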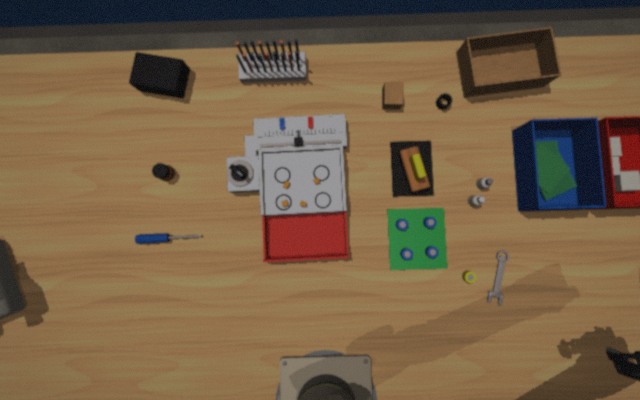

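View pics/side0.png

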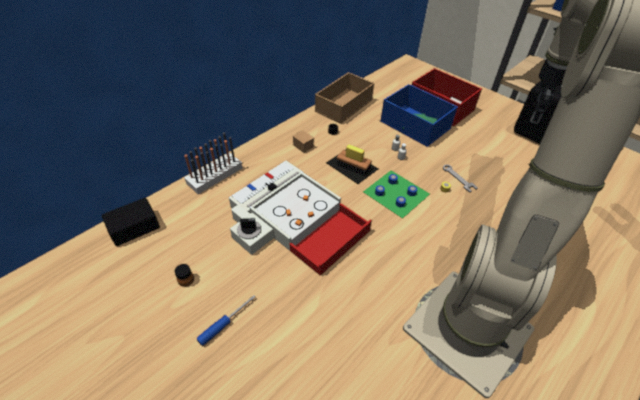

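```bash
python3 - <<'E'
from h import *
c=cam("top"); save(c,"top1",(215,105,365,270),4.8*0.75); np.save("top1.npy",c,allow_pickle=True)
save(c,"top1b",(380,130,500,300),3.5)
c=cam("side"); save(c,"side1",(220,150,380,280),4.5); np.save("side1.npy",c,allow_pickle=True)
E
```

```text
(no output)
```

View pics/top1.png

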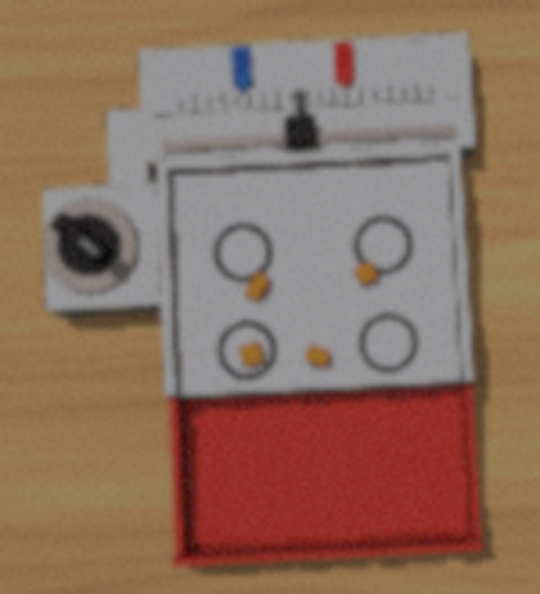

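View pics/top1b.png

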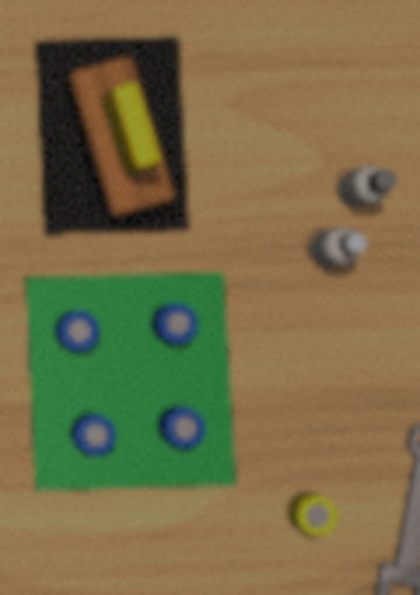

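View pics/side1.png

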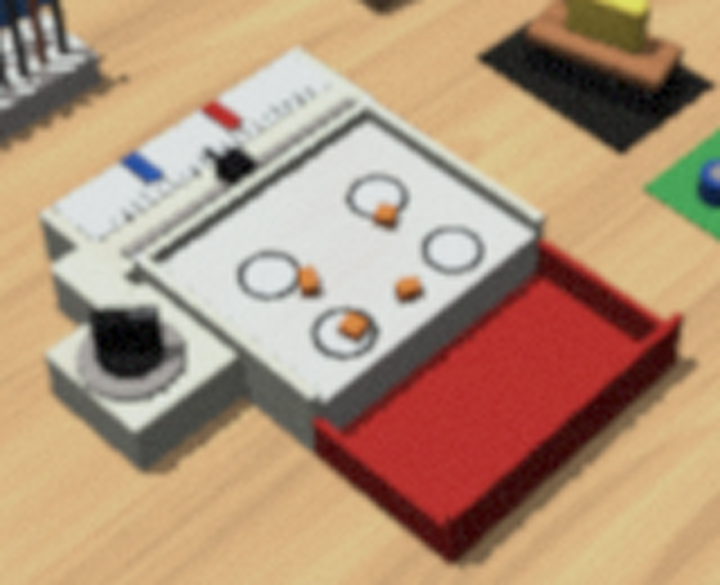

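```bash
cat > fit.py <<'E'
from h import *
from scipy.optimize import minimize
from scipy.ndimage import map_coordinates, gaussian_filter
def T(p,pts):
    c,s=np.cos(p[2]),np.sin(p[2]); P=np.array(pts,float)
    return np.c_[p[0]+c*P[:,0]-s*P[:,1], p[1]+s*P[:,0]+c*P[:,1], P[:,2]]
def inv(p,P):
    c,s=np.cos(p[2]),np.sin(p[2]); d=np.array(P)[...,:2]-np.array(p[:2]); return np.stack([c*d[...,0]+s*d[...,1],-s*d[...,0]+c*d[...,1]],-1)
def samp(img,uv): return map_coordinates(img,[uv[:,1],uv[:,0]],order=1,mode='nearest')
a=np.linspace(0,2*np.pi,60,endpoint=False)
def circ(x,y,r,z): return np.c_[x+r*np.cos(a),y+r*np.sin(a),0*a+z]
def fit_stage(cs,p0):
    ims=[gaussian_filter(c["frame"].mean(2),0.6) for c in cs]
    def cost(p):
        s=0
        for c,im in zip(cs,ims):
            for x,y in((-.05,-.05),(-.05,.05),(.02,-.05),(.02,.05)):
                s+=np.mean(np.minimum(samp(im,proj(c,T(p,circ(x,y,.0195,.045)))),200))
                s-=.5*np.mean(np.minimum(samp(im,proj(c,T(p,circ(x,y,.027,.045)))),200))
        return s
    best=None
    for dx in np.arange(-.012,.013,.004):
        for dy in np.arange(-.012,.013,.004):
            r=minimize(cost,[p0[0]+dx,p0[1]+dy,p0[2]],method='Nelder-Mead',options=dict(xatol=1e-5,fatol=1e-3,initial_simplex=np.array([p0[0]+dx,p0[1]+dy,p0[2]])+np.array([[0,0,0],[.003,0,0],[0,.003,0],[0,0,.02]])))
            if best is None or r.fun<best.fun: best=r
    return best.x,best.fun
def mask(c,lo,hi):
    h=cv2.cvtColor(c["frame"],cv2.COLOR_RGB2HSV); return cv2.inRange(h,np.array(lo),np.array(hi))
def blobs(m,mn=5):
    n,l,st,ce=cv2.connectedComponentsWithStats(m); return [(ce[i],st[i]) for i in range(1,n) if st[i,4]>=mn]
E
python3 - <<'E'
from fit import *
t=np.load("top1.npy",allow_pickle=True).item(); s=np.load("side1.npy",allow_pickle=True).item()
px=lambda u,v:(215+u/3.6,105+v/3.6)
W=[unproj(t,px(*q),.045) for q in((243,251),(383,245),(246,349),(388,342))]
print(np.round(W,4))
m=np.mean(W,0); v=W[0]-W[1]; yaw=np.arctan2(-v[0],v[1]); 
cc=np.array([.015*np.cos(yaw),.015*np.sin(yaw)]); p0=[m[0]+cc[0],m[1]+cc[1],yaw]; print(p0)
for cs in([t],[s],[t,s]): print(fit_stage(cs,p0))
p=fit_stage([t,s],p0)[0]
for n,c in(("t",t),("s",s)):
    im=c["frame"][:,:,::-1].copy(); im=cv2.resize(im,None,fx=4,fy=4,interpolation=cv2.INTER_CUBIC)
    def dr(P,col):
        q=(proj(c,T(p,P))*4+1.5).astype(int); cv2.polylines(im,[q.reshape(-1,1,2)],True,col,1)
    for x,y in((-.05,-.05),(-.05,.05),(.02,-.05),(.02,.05)): dr(circ(x,y,.021,.045),(255,0,255))
    dr([[-.08,-.1,.045],[.08,-.1,.045],[.08,.1,.045],[-.08,.1,.045]],(0,255,0))
    dr([[-.192,-.102,.035],[-.08,-.102,.035],[-.08,.102,.035],[-.192,.102,.035]],(255,255,0))
    uv=proj(c,T(p,[[0,0,.045]]))[0]*4; x,y=uv.astype(int); cv2.imwrite(f"pics/fit_{n}.png",im[y-300:y+300,x-330:x+330])
    print(n,"orange",[ (np.round(b[0],1),b[1][4], np.round(1e3*inv(p,unproj(c,b[0],.051)),0)) for b in blobs(mask(c,(8,120,100),(22,255,255)),6) if abs(b[0]-uv/4).max()<50])
    print(n,"blue",[(np.round(b[0],1),b[1][4],np.round(unproj(c,b[0],.016),3)) for b in blobs(mask(c,(100,120,60),(125,255,255)),20)])
E
```

```text
[[ 0.5771  0.0938  0.045 ]
 [ 0.5785 -0.0059  0.045 ]
 [ 0.5071  0.093   0.045 ]
 [ 0.5091 -0.0075  0.045 ]]
[np.float64(0.5579524747330005), np.float64(0.04358121603072213), np.float64(0.01337461617586865)]
(array([0.43551038, 0.07272188, 0.0239138 ]), np.float64(109.43959149144266))
(array([0.42737855, 0.02659456, 0.24451727]), np.float64(124.7107912239291))
(array([0.41901933, 0.03492252, 0.4256727 ]), np.float64(278.1919091438364))
t orange [(array([284.5, 203. ]), np.int32(24), array([100.,  15.])), (array([303.1, 203.6]), np.int32(19), array([ 78., -27.])), (array([331.1, 283.3]), np.int32(11), array([-131.,   -3.])), (array([346.4, 285.3]), np.int32(10), array([-152.,  -35.]))]
t blue [(array([281.6, 123.4]), np.int32(39), array([0.72 , 0.097, 0.016])), (array([563.5, 167.5]), np.int32(1950), array([ 0.579, -0.641,  0.016])), (array([429. , 222.2]), np.int32(57), array([ 0.446, -0.282,  0.016])), (array([401.6, 224.5]), np.int32(56), array([ 0.442, -0.21 ,  0.016])), (array([151.4, 238.3]), np.int32(236), array([0.424, 0.442, 0.016])), (array([431.2, 251.7]), np.int32(60), arr
[... 544 characters left out ...]
. , 268.6]), np.int32(9), array([  9., 148.]))]
s blue [(array([158.1,  92.9]), np.int32(66465), array([1.435, 0.005, 0.016])), (array([557.8,   4.4]), np.int32(64), array([ 0.68 , -2.179,  0.016])), (array([416.1, 113.4]), np.int32(2162), array([ 0.61 , -0.645,  0.016])), (array([392.1, 179. ]), np.int32(37), array([ 0.446, -0.277,  0.016])), (array([251. , 186.9]), np.int32(21), array([0.739, 0.077, 0.016])), (array([378.9, 190.4]), np.int32(37), array([ 0.443, -0.204,  0.016])), (array([411.2, 190.6]), np.int32(37), array([ 0.37 , -0.278,  0.016])), (array([400. , 201.6]), np.int32(42), array([ 0.366, -0.213,  0.016])), (array([213.1, 329.9]), np.int32(326), array([0.424, 0.445, 0.016]))]
```

```bash
cat >> fit.py <<'E'
def fit_stage(cs,p0):
    ims=[gaussian_filter(c["frame"].mean(2),0.5) for c in cs]
    def cost(p):
        s=1e4*max(0,np.hypot(p[0]-p0[0],p[1]-p0[1])-.012)+1e3*max(0,abs(p[2]-p0[2])-.05)
        for c,im in zip(cs,ims):
            for x,y in((-.05,-.05),(-.05,.05),(.02,-.05),(.02,.05)):
                f=lambda r:np.mean(samp(im,proj(c,T(p,circ(x,y,r,.045)))))
                s+=f(.0195)-.5*f(.012)-.5*f(.027)
        return s
    best=None
    for dx in (-.004,0,.004):
        for dy in (-.004,0,.004):
            b=np.array([p0[0]+dx,p0[1]+dy,p0[2]])
            r=minimize(cost,b,method='Nelder-Mead',options=dict(xatol=1e-5,fatol=1e-3,initial_simplex=b+np.array([[0,0,0],[.003,0,0],[0,.003,0],[0,0,.02]])))
            if best is None or r.fun<best.fun: best=r
    return best.x,best.fun
E
python3 - <<'E'
from fit import *
t=np.load("top1.npy",allow_pickle=True).item(); s=np.load("side1.npy",allow_pickle=True).item()
p0=[.5580,.0436,.0134]
for cs in([t],[s],[t,s]): print(fit_stage(cs,p0))
p=fit_stage([t,s],p0)[0]
ims=[]
for n,c in(("t",t),("s",s)):
    im=c["frame"][:,:,::-1].copy(); im=cv2.resize(im,None,fx=4,fy=4,interpolation=cv2.INTER_CUBIC)
    def dr(P,col):
        q=(proj(c,T(p,P))*4+1.5).astype(int); cv2.polylines(im,[q.reshape(-1,1,2)],True,col,1)
    for x,y in((-.05,-.05),(-.05,.05),(.02,-.05),(.02,.05)): dr(circ(x,y,.021,.045),(255,0,255))
    dr([[-.08,-.1,.045],[.08,-.1,.045],[.08,.1,.045],[-.08,.1,.045]],(0,255,0))
    dr([[-.192,-.102,.035],[-.08,-.102,.035],[-.08,.102,.035],[-.192,.102,.035]],(255,255,0))
    uv=proj(c,T(p,[[-.05,0.05,.045]]))[0]*4; x,y=uv.astype(int); ims.append(im[y-280:y+220,x-200:x+200])
    print(n,"orange",[ (np.round(b[0],1),b[1][4], np.round(1e3*inv(p,unproj(c,b[0],.051)),0)) for b in blobs(mask(c,(8,120,100),(22,255,255)),6) if abs(b[0]-uv/4).max()<50])
cv2.imwrite("pics/fit2.png",np.hstack(ims))
E
```

```text
(array([0.55863308, 0.04455452, 0.02308634]), np.float64(-163.95380243872785))
(array([0.55993152, 0.04657123, 0.02425026]), np.float64(-212.94848020102688))
(array([0.55936128, 0.04579255, 0.02213979]), np.float64(-357.02428500515975))
t orange [(array([316.6, 180.5]), np.int32(23), array([ -1., -39.])), (array([286., 184.]), np.int32(27), array([-6., 39.])), (array([284.5, 203. ]), np.int32(24), array([-55.,  45.])), (array([303.1, 203.6]), np.int32(19), array([-59.,  -2.]))]
s orange [(array([305.5, 197.3]), np.int32(14), array([  0., -38.])), (array([287.7, 211.8]), np.int32(18), array([-4., 40.])), (array([310.1, 213.3]), np.int32(16), array([-54.,  -1.])), (array([298.3, 221.9]), np.int32(24), array([-53.,  45.])), (array([296.1, 255.7]), np.int32(10), array([-132.,  132.])), (array([312. , 268.6]), np.int32(9), array([-191.,  131.]))]
```

View pics/fit2.png

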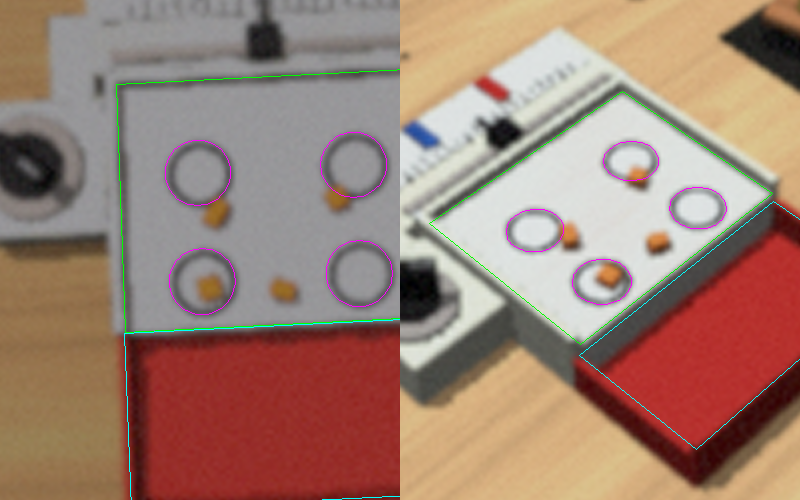

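```bash
cat >> fit.py <<'E'
def box(x0,x1,y0,y1,z0,z1): return np.array([[x,y,z] for x in(x0,x1) for y in(y0,y1) for z in(z0,z1)])
def fit_brush(cs,p0,lo=(23,140,60),hi=(34,255,255),zoff=0,B=(-.031,.031,-.01,.01,.040,.083)):
    S=6; data=[]
    for c in cs:
        uv=proj(c,np.array([p0[0],p0[1],.06])); x0,y0=(uv-32).astype(int)
        im=cv2.resize(c["frame"][y0:y0+64,x0:x0+64],None,fx=S,fy=S,interpolation=cv2.INTER_CUBIC)
        m=cv2.inRange(cv2.cvtColor(im,cv2.COLOR_RGB2HSV),np.array(lo),np.array(hi))>0
        data.append((c,x0,y0,m))
    def cost(p):
        s=0
        for c,x0,y0,m in data:
            P=T(p,box(*B)); P[:,2]+=zoff
            q=(proj(c,P)-[x0,y0]+.5)*S-.5
            h=cv2.convexHull(q.astype(np.float32)); r=np.zeros(m.shape,np.uint8); cv2.fillConvexPoly(r,(h*16).astype(np.int32),1,shift=4)
            s+=1-(m&(r>0)).sum()/max(1,(m|(r>0)).sum())
        return s
    best=None
    for dy in np.arange(-.6,.7,.2):
        b=np.array([p0[0],p0[1],p0[2]+dy])
        r=minimize(cost,b,method='Nelder-Mead',options=dict(xatol=1e-4,fatol=1e-4,initial_simplex=b+np.array([[0,0,0],[.006,0,0],[0,.006,0],[0,0,.15]])))
        if best is None or r.fun<best.fun: best=r
    return best.x,best.fun,[d[3].sum()/S**2 for d in data]
E
python3 - <<'E'
from fit import *
t=np.load("top1.npy",allow_pickle=True).item(); s=np.load("side1.npy",allow_pickle=True).item()
p0=[.575,-.235,0.2]
for cs in([t],[s],[t,s]): print(fit_brush(cs,p0))
p=fit_brush([t,s],p0)[0]
ims=[]
for c in (t,s):
    im=cv2.resize(c["frame"][:,:,::-1],None,fx=6,fy=6,interpolation=cv2.INTER_CUBIC)
    for B,col in (((-.031,.031,-.01,.01,.04,.083),(255,0,255)),((-.056,.056,-.024,.024,.026,.04),(255,255,0))):
        h=cv2.convexHull(((proj(c,T(p,box(*B)))+.5)*6).astype(np.int32)); cv2.polylines(im,[h],True,col,1)
    x,y=(proj(c,np.array([p[0],p[1],.03]))*6).astype(int); ims.append(im[y-200:y+200,x-200:x+200])
cv2.imwrite("pics/br.png",np.hstack(ims))
E
```

```text
(array([ 0.58475033, -0.24855627,  0.15166913]), np.float64(0.21575), [np.float64(261.47222222222223)])
(array([ 0.58837555, -0.24535594, -0.17176732]), np.float64(0.2953965612867443), [np.float64(180.08333333333334)])
(array([ 0.58647519, -0.24804644,  0.15778458]), np.float64(0.5466766899864073), [np.float64(261.47222222222223), np.float64(180.08333333333334)])
```

View pics/br.png

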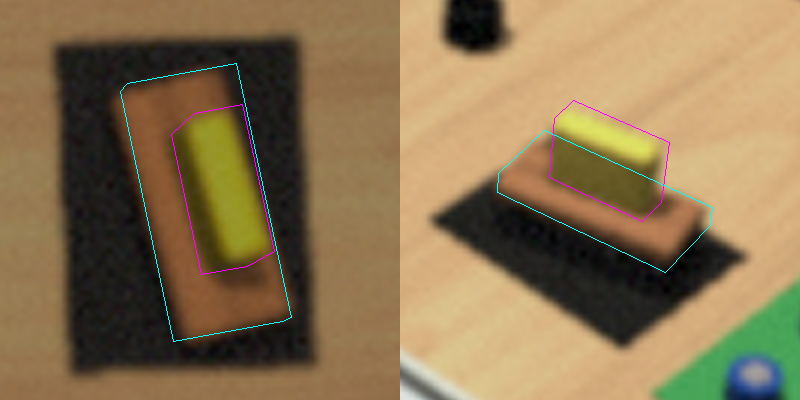

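```bash
cat > shb.py <<'E'
from fit import *
def show(cs,p,name,zoff=0):
    ims=[]
    for c in cs:
        im=cv2.resize(c["frame"][:,:,::-1],None,fx=6,fy=6,interpolation=cv2.INTER_CUBIC)
        for B,col in (((-.031,.031,-.01,.01,.04,.083),(255,0,255)),((-.056,.056,-.024,.024,.026,.04),(255,255,0))):
            P=T(p,box(*B)); P[:,2]+=zoff
            h=cv2.convexHull(((proj(c,P)+.5)*6).astype(np.int32)); cv2.polylines(im,[h],True,col,1)
        x,y=(proj(c,np.array([p[0],p[1],.03]))*6).astype(int); ims.append(im[y-200:y+200,x-200:x+200])
    cv2.imwrite("pics/"+name+".png",np.hstack(ims))
E
python3 - <<'E'
from shb import *
t=np.load("top1.npy",allow_pickle=True).item(); s=np.load("side1.npy",allow_pickle=True).item()
p0=[.575,-.235,0.2]
for c in (t,s):
    x,y=proj(c,np.array([.575,-.235,.06])).astype(int)
    h=cv2.cvtColor(c["frame"],cv2.COLOR_RGB2HSV)
    for dy in range(-9,10,3): print([tuple(int(v) for v in h[y+dy,x+dx]) for dx in range(-9,12,3)])
for lo in ((23,190,60),(25,170,50)):
  for cs in([t],[s],[t,s]): print(fit_brush(cs,p0,lo=lo))
E
```

```text
[(13, 155, 94), (13, 156, 139), (15, 161, 109), (24, 205, 77), (29, 198, 148), (30, 198, 151), (25, 199, 127)]
[(11, 137, 65), (13, 164, 134), (14, 160, 132), (25, 207, 69), (27, 204, 136), (30, 192, 149), (28, 211, 144)]
[(17, 157, 26), (13, 167, 124), (13, 163, 138), (21, 170, 78), (25, 212, 108), (30, 185, 150), (29, 198, 151)]
[(30, 60, 17), (12, 163, 102), (13, 160, 139), (17, 176, 100), (25, 222, 78), (28, 189, 151), (30, 193, 151)]
[(50, 33, 23), (13, 165, 71), (13, 155, 138), (13, 155, 128), (24, 218, 69), (28, 201, 141), (29, 191, 151)]
[(170, 28, 27), (10, 140, 40), (13, 161, 128), (13, 157, 140), (20, 170, 75), (26, 212, 107), (27, 199, 145)]
[(25, 49, 31), (23, 44, 23), (12, 156, 113), (13, 160, 137), (15, 172, 108), (20, 157, 65), (13, 159, 74)]
[(22, 124, 187), (30, 144, 216), (31, 144, 222), (29, 138, 218), (21, 118, 208), (17, 100, 216), (17, 103, 216)]
[(21, 149, 113), (24, 166, 114), (24, 160, 145), (28, 149, 194), (30, 141, 220), (30, 141, 221), (20, 122, 199)]
[(21, 151, 120), (24, 163, 103), (24, 161, 106), (24, 160, 107), (25, 160, 110), (25, 157, 146), (19, 112
[... 421 characters left out ...]
3, 136, 174), (12, 139, 184)]
(array([ 0.58444699, -0.2474109 ,  0.15630458]), np.float64(0.40195586760280844), [np.float64(198.75)])
(array([ 0.575, -0.235, -0.4  ]), np.float64(1.0), [np.float64(0.0)])
(array([ 0.58444699, -0.2474109 ,  0.15630458]), np.float64(1.4019558676028083), [np.float64(198.75), np.float64(0.0)])
(array([ 0.58516017, -0.24781164,  0.08628962]), np.float64(0.3816979236436705), [np.float64(205.19444444444446)])
(array([ 0.58307206, -0.2653895 , -0.94234533]), np.float64(0.9876142131979695), [np.float64(1.8888888888888888)])
(array([ 0.58691688, -0.2478739 ,  0.07975761]), np.float64(1.3748287872046778), [np.float64(205.19444444444446), np.float64(1.8888888888888888)])
```

```bash
cat >> fit.py <<'E'
def brush_quick(c,near,z=.083,vmin=120,lo=24):
    S=6; uv=proj(c,np.array([near[0],near[1],.06])); x0,y0=(uv-32).astype(int)
    im=cv2.resize(c["frame"][y0:y0+64,x0:x0+64],None,fx=S,fy=S,interpolation=cv2.INTER_CUBIC)
    m=cv2.inRange(cv2.cvtColor(im,cv2.COLOR_RGB2HSV),np.array((lo,130,vmin)),np.array((36,255,255)))
    cs,_=cv2.findContours(m,cv2.RETR_EXTERNAL,cv2.CHAIN_APPROX_NONE); k=max(cs,key=cv2.contourArea)
    pts=np.array([unproj(c,(q+.5)/S-.5+[x0,y0],z)[:2] for q in k[:,0]])
    r=cv2.minAreaRect((pts*1000).astype(np.float32))
    (cx,cy),(w,h),a=r; a=np.radians(a)
    if w<h: a+=np.pi/2
    a=(a+np.pi/2)%np.pi-np.pi/2
    return np.array([cx/1000,cy/1000,a]),sorted((w,h))
E
python3 - <<'E'
from shb import *
t=np.load("top1.npy",allow_pickle=True).item(); s=np.load("side1.npy",allow_pickle=True).item()
p,wh=brush_quick(t,[.575,-.235]); print(p,wh)
print(brush_quick(s,[.575,-.235],vmin=165))
show([t,s],p,"br2")
E
```

```text
[ 0.58496045 -0.24537836  0.25089005] [18.643779754638672, 59.80632781982422]
(array([ 0.5846073 , -0.24175858,  0.25671854]), [20.678638458251953, 60.163124084472656])
```

View pics/br2.png

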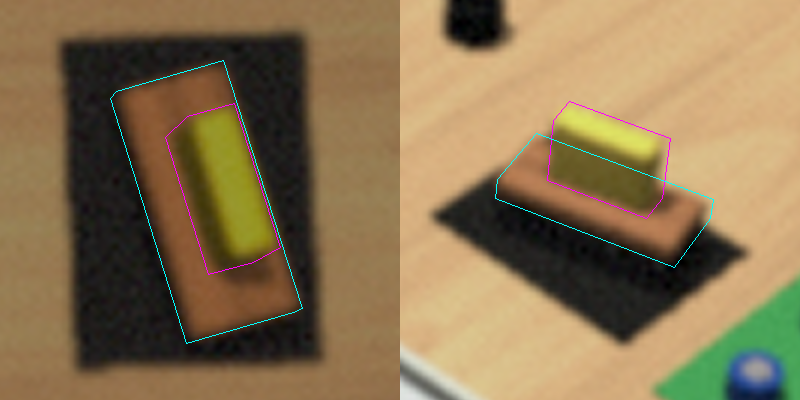

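```bash
cat > plan.py <<'E'
from h import *
def Rd(phi): return R.from_euler('z',phi)*R.from_euler('x',np.pi)
def obs():
    o=manip.get_obs(); r=R.from_quat(o["ee_rot"]); x=r.as_matrix()[:,0]; z=r.as_matrix()[:,2]
    return o,np.array(o["position"]),r,np.arctan2(x[1],x[0]),z
def info():
    o,p,r,phi,z=obs(); print("t",round(float(o["clock"]),2),"p",np.round(p*1e3,1),"phi",round(phi,3),"tz",np.round(z,3),"F",np.round(o["ft_force"],1),"w",round(float(o["grip_width"])*85.4,1),"j7",round(float(o["joint_pos"][6]),2),"j1",round(float(o["joint_pos"][0]),2))
def plan(*wps,dec=0,vmax=55,turn=.18,start=None):
    o,p,r,phi,z=obs(); info()
    if start: p=np.array(start[:3]);r=Rd(start[3])
    rows=[]
    for w in wps:
        tgt=np.array(w[:3],float); rt=Rd(w[3])
        dr=(r.inv()*rt).as_rotvec(); d=r.inv().apply(tgt-p)*1e3
        n=max(1,int(np.ceil(max(np.linalg.norm(d)/vmax,np.linalg.norm(dr)/turn))))
        if len(w)>4: n=max(n,w[4])
        for i in range(n):
            k=n-i
            d=r.inv().apply(tgt-p)*1e3/k; dr=(r.inv()*rt).as_rotvec()/k
            d=np.round(d,dec); dr=np.round(dr,3)
            rows.append(list(d)+list(dr)); p=p+r.apply(d/1e3); r=r*R.from_rotvec(dr)
    for i in range(0,len(rows),5): print("; ".join(" ".join(f"{v:g}" for v in q) for q in rows[i:i+5]))
    print("end",np.round(p*1e3,1))
E
python3 - <<'E'
from plan import *
plan((.584,-.244,.16,.253))
E
```

```text
t 1.4 p [ 197.7 -592.9  239.3] phi 0.322 tz [ 0. -0. -1.] F [0.1 0.1 0.4] w 85.3 j7 -0.09 j1 1.23
48 -21 8 0 -0 0.007; 47 -21 8 0 -0 0.007; 47 -22 8 0 -0 0.007; 47 -22 8 0 -0 0.007; 47 -22 8 0 -0 0.007
47 -22 8 0 -0 0.007; 47 -23 8 0 -0 0.007; 47 -23 8 0 -0 0.007; 47 -24 8 0 -0 0.006; 46 -24 7 0 -0 0.007
end [ 584.  -243.7  160.3]
```

arm_command --targets "48 -21 8 0 0 0.007; 47 -21 8 0 0 0.007; 47 -22 8 0 0 0.007; 47 -22 8 0 0 0.007; 47 -22 8 0 0 0.007" --grip 60

```text
clock: 2.02
position: [0.391, -0.4173, 0.1993]
ee_rot: [0.99, 0.143, 0.0, 0.0]
ft_force: [1.3, -0.8, -0.2]
grip_width: 0.708
```

arm_command --targets "47 -22 8 0 0 0.007; 47 -23 8 0 0 0.007; 47 -23 8 0 0 0.007; 47 -24 8 0 0 0.007; 46 -24 7 0 0 0.007"

```text
clock: 2.65
position: [0.5851, -0.2426, 0.1602]
ee_rot: [0.992, 0.125, 0.0, 0.0]
ft_force: [0.6, -1.9, 0.3]
grip_width: 0.704
```

```bash
python3 - <<'E'
from plan import *
plan((.584,-.244,.16,.253),(.584,-.244,.058,.253,3))
from shb import *
t=cam("top");s=cam("side"); save(t,"t3",(340,100,500,240),4.5)
print(brush_quick(s,[.575,-.235],vmin=165))
E
```

```text
t 2.65 p [ 585.1 -242.6  160.2] phi 0.251 tz [ 0. -0. -1.] F [ 0.6 -1.9  0.3] w 60.1 j7 -1.1 j1 0.57
-1 1 0 0 -0 -0.002; -0 0 34 0 -0 0; -0 0 34 0 -0 0; -0 0 34 0 -0 0
end [ 584.4 -243.9   58.2]
(array([ 0.59016882, -0.24004582,  0.24680265]), [19.48558807373047, 46.52135467529297])
```

View pics/t3.png

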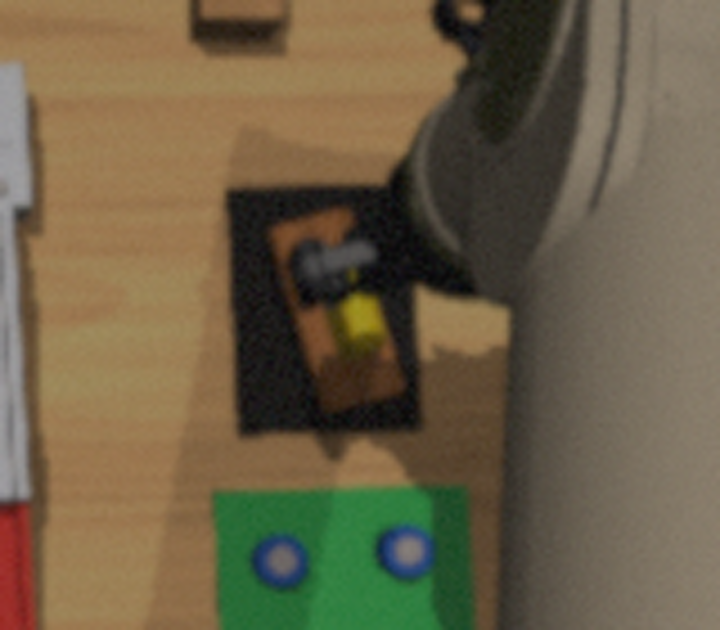

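arm_command --targets "-1 1 25 0 0 -0.002; 0 0 35 0 0 0; 0 0 35 0 0 0; 0 0 7 0 0 0; 0 0 0 0 0 0"

```text
clock: 3.38
position: [0.5835, -0.2452, 0.059]
ee_rot: [0.992, 0.126, 0.0, 0.0]
ft_force: [0.8, 0.6, 0.3]
grip_width: 0.703
```

arm_command --targets "0 0 0 0 0 0; 0 0 0 0 0 0; 0 0 0 0 0 0; 0 0 0 0 0 0; 0 0 0 0 0 0" --grip 0 --squeeze 60

```text
clock: 4.0
position: [0.5839, -0.2453, 0.0594]
ee_rot: [0.992, 0.126, 0.001, 0.0]
ft_force: [-1.0, -0.4, 6.5]
grip_width: 0.224
```

```bash
python3 - <<'E'
from fit import *
from plan import *
info()
P=[.5593,.0457,.0225]
# start pose for sweep 1 : stage (45,40)
for xy in((.045,.040),(-.085,.040),(.045,-.040),(-.085,-.040)): print(xy,np.round(T(P,[[*xy,0]])[0],4))
E
```

```text
t 4.0 p [ 583.9 -245.3   59.4] phi 0.254 tz [ 0.002 -0.001 -1.   ] F [-1.  -0.4  6.5] w 19.1 j7 -1.12 j1 0.57
(0.045, 0.04) [0.6034 0.0867 0.    ]
(-0.085, 0.04) [0.4734 0.0838 0.    ]
(0.045, -0.04) [0.6052 0.0067 0.    ]
(-0.085, -0.04) [0.4752 0.0038 0.    ]
```

```bash
python3 - <<'E'
from plan import *
plan((.584,-.245,.18,.254),(.6034,.0867,.18,1.593))
E
```

```text
t 4.0 p [ 583.9 -245.3   59.4] phi 0.254 tz [ 0.002 -0.001 -1.   ] F [-1.  -0.4  6.5] w 19.1 j7 -1.12 j1 0.57
0 -0 -40 0 -0 -0; 0 -0 -40 0.001 -0.001 -0; 0 -0 -41 0 -0 -0; 13 -40 0 0 -0 -0.167; 19 -37 0 0 -0 -0.167
25 -33 0 0 -0 -0.168; 30 -28 0 0 -0 -0.167; 35 -23 0 0 -0 -0.168; 38 -17 0 0 0 -0.167; 40 -11 0 0 0 -0.168
41 -3 0 0 0 -0.167
end [603.8  86.4 180.4]
```

arm_command --targets "0 0 -40 0 0 0; 0 0 -40 0 0 0; 0 0 -41 0 0 0; 13 -40 0 0 0 -0.167; 19 -37 0 0 0 -0.167"

```text
clock: 4.62
position: [0.588, -0.1606, 0.1797]
ee_rot: [0.956, 0.292, 0.0, 0.0]
ft_force: [0.1, 0.4, -1.3]
grip_width: 0.22
```

arm_command --targets "25 -33 0 0 0 -0.168; 30 -28 0 0 0 -0.167; 35 -23 0 0 0 -0.168; 38 -17 0 0 0 -0.167; 40 -11 0 0 0 -0.168"

```text
clock: 5.25
position: [0.6, 0.0469, 0.1792]
ee_rot: [0.755, 0.656, -0.0, 0.0]
ft_force: [0.3, -0.4, -1.1]
grip_width: 0.226
```

arm_command --targets "41 -3 0 0 0 -0.167; 0 0 0 0 0 0; 0 0 0 0 0 0"

```text
clock: 5.62
position: [0.6031, 0.0858, 0.179]
ee_rot: [0.7, 0.714, -0.0, 0.0]
ft_force: [-0.6, -0.8, -1.9]
grip_width: 0.223
```

```bash
python3 - <<'E'
from plan import *
plan((.6034,.0867,.118,1.593),(.6034,.0867,.106,1.593))
c=cam("side"); save(c,"s4",(180,120,400,290),3.5)
c=cam("top"); save(c,"t4",(200,60,400,280),2.7)
E
```

```text
t 5.62 p [603.1  85.8 179. ] phi 1.591 tz [-0.001 -0.001 -1.   ] F [-0.6 -0.8 -1.9] w 19.0 j7 -0.39 j1 0.31
0 0 30 -0 0 -0.001; 1 0 31 -0.001 0.001 -0.001; -0 0 12 0 -0 0
end [603.1  86.8 106. ]
```

View pics/s4.png

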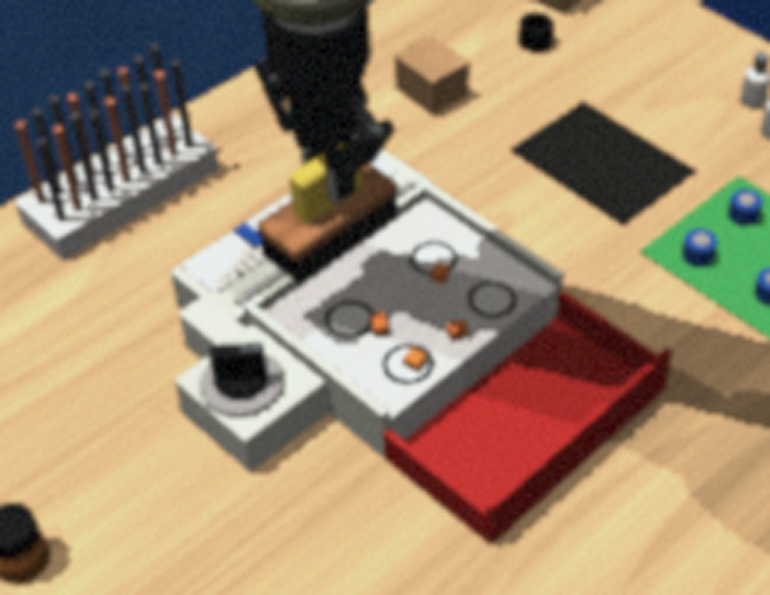

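View pics/t4.png

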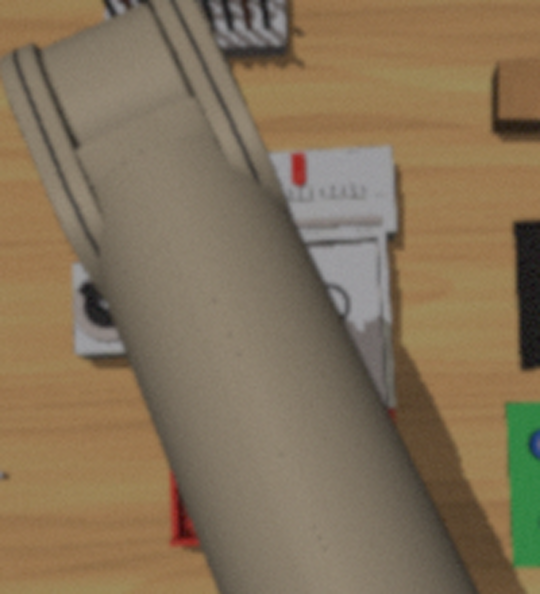

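arm_command --targets "0 0 30 0 0 0; 1 0 30 0 0 0; 0 0 10 0 0 0; 0 0 2 0 0 0; 0 0 0 0 0 0"

```text
clock: 6.35
position: [0.6039, 0.0875, 0.1084]
ee_rot: [0.7, 0.715, 0.001, 0.001]
ft_force: [0.1, 0.9, -1.5]
grip_width: 0.226
```

```bash
python3 - <<'E'
from plan import *
info()
c=cam("side"); save(c,"s5",(220,140,360,270),5)
E
```

```text
t 6.35 p [603.9  87.5 108.4] phi 1.592 tz [ 0.002  0.    -1.   ] F [ 0.1  0.9 -1.5] w 19.3 j7 -0.42 j1 0.29
```

View pics/s5.png

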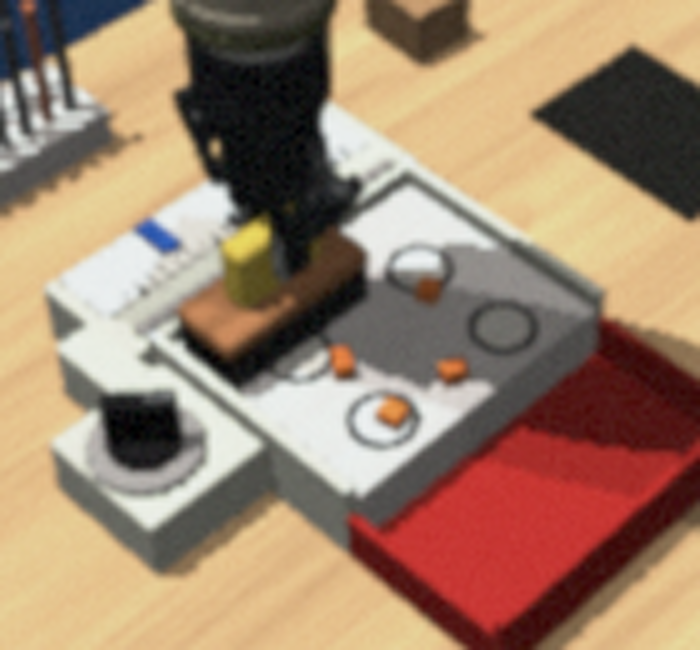

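arm_command --targets "0 0 2 0 0 0; 0 0 1 0 0 0; 0 0 0 0 0 0"

```text
clock: 6.78
position: [0.6034, 0.0876, 0.1045]
ee_rot: [0.699, 0.715, 0.0, 0.0]
ft_force: [0.7, -0.8, -0.7]
grip_width: 0.227
```

arm_command --targets "0 -10 0 0 0 0; 0 -12 0 0 0 0; 0 -12 0 0 0 0; 0 -12 0 0 0 0; 0 -12 0 0 0 0"

```text
clock: 7.4
position: [0.5444, 0.0863, 0.1044]
ee_rot: [0.699, 0.715, 0.0, 0.0]
ft_force: [1.5, 0.6, 2.0]
grip_width: 0.22
```

```bash
python3 - <<'E'
from plan import *
info()
c=cam("side"); save(c,"s6",(220,140,360,270),5)
E
```

```text
t 7.4 p [544.4  86.3 104.4] phi 1.593 tz [ 0. -0. -1.] F [1.5 0.6 2. ] w 18.8 j7 -0.42 j1 0.34
```

View pics/s6.png

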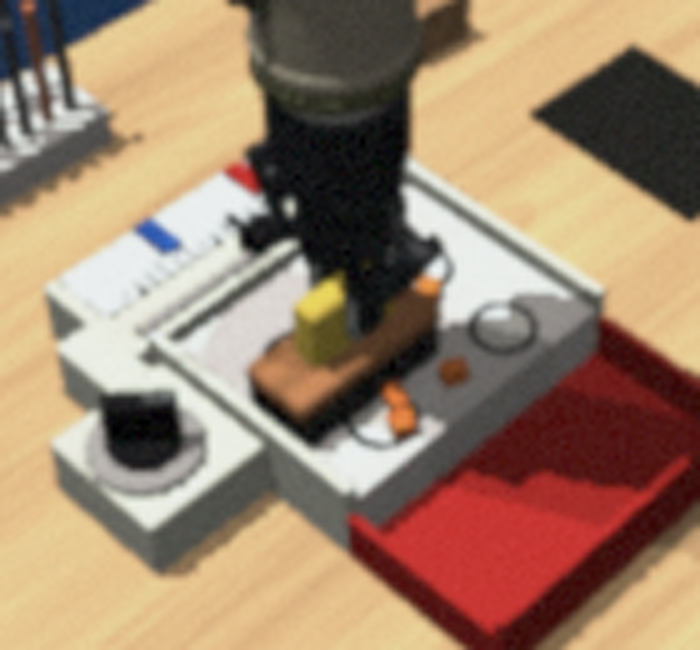

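arm_command --targets "0 -12 0 0 0 0; 0 -12 0 0 0 0; 0 -12 0 0 0 0; 0 -12 0 0 0 0; 0 -12 0 0 0 0"

```text
clock: 8.07
position: [0.4844, 0.085, 0.1043]
ee_rot: [0.699, 0.715, -0.0, 0.0]
ft_force: [1.4, 0.6, 1.4]
grip_width: 0.224
```

arm_command --targets "0 -12 0 0 0 0; 0 -8 0 0 0 0; 0 0 0 0 0 0"

```text
clock: 8.45
position: [0.4646, 0.0844, 0.1043]
ee_rot: [0.699, 0.715, -0.0, 0.0]
ft_force: [-0.2, 0.3, -0.3]
grip_width: 0.225
```

```bash
python3 - <<'E'
from plan import *
info()
c=cam("side"); save(c,"s7",(220,140,380,280),5)
E
```

```text
t 8.45 p [464.6  84.4 104.3] phi 1.593 tz [-0.    -0.001 -1.   ] F [-0.2  0.3 -0.3] w 19.2 j7 -0.38 j1 0.41
```

View pics/s7.png

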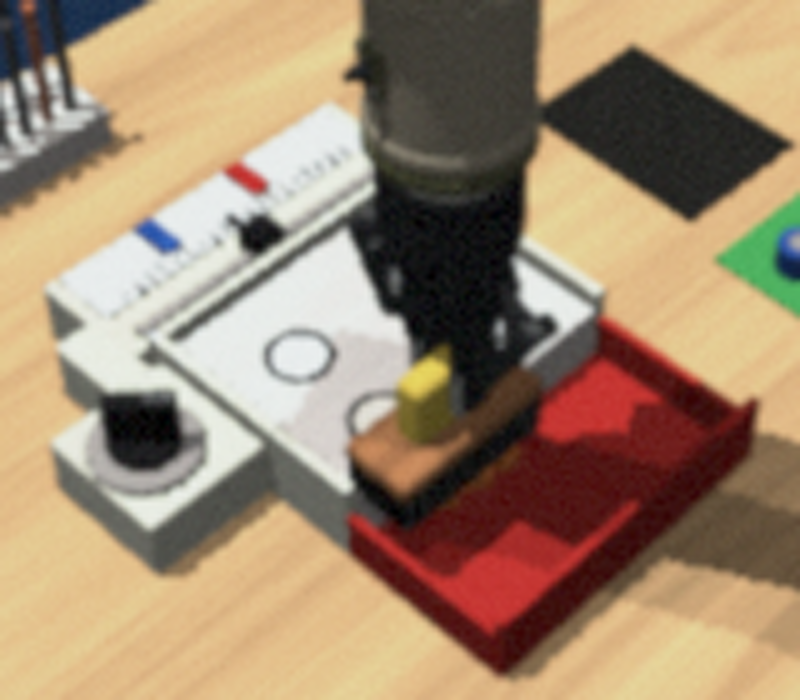

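arm_command --targets "0 0 -40 0 0 0; 0 0 -20 0 0 0; -40 35 0 0 0 0; -39 50 0 0 0 0; 0 56 0 0 0 0"

```text
clock: 9.12
position: [0.6089, 0.004, 0.1637]
ee_rot: [0.702, 0.713, -0.001, 0.001]
ft_force: [0.9, 0.7, -1.2]
grip_width: 0.224
```

```bash
python3 - <<'E'
from plan import *
plan((.6052,.0067,.164,1.593),(.6052,.0067,.107,1.593),(.6052,.0067,.1045,1.593))
c=cam("side"); save(c,"s8",(220,140,380,280),5)
E
```

```text
t 9.12 p [608.9   4.  163.7] phi 1.586 tz [-0.001 -0.003 -1.   ] F [ 0.9  0.7 -1.2] w 19.2 j7 -0.26 j1 0.42
3 -4 -0 -0.001 0.003 -0.007; -0 0 28 0 -0 0; -0 0 29 0 -0 0; -0 0 2 0 -0 0
end [604.9   7.  104.6]
```

View pics/s8.png

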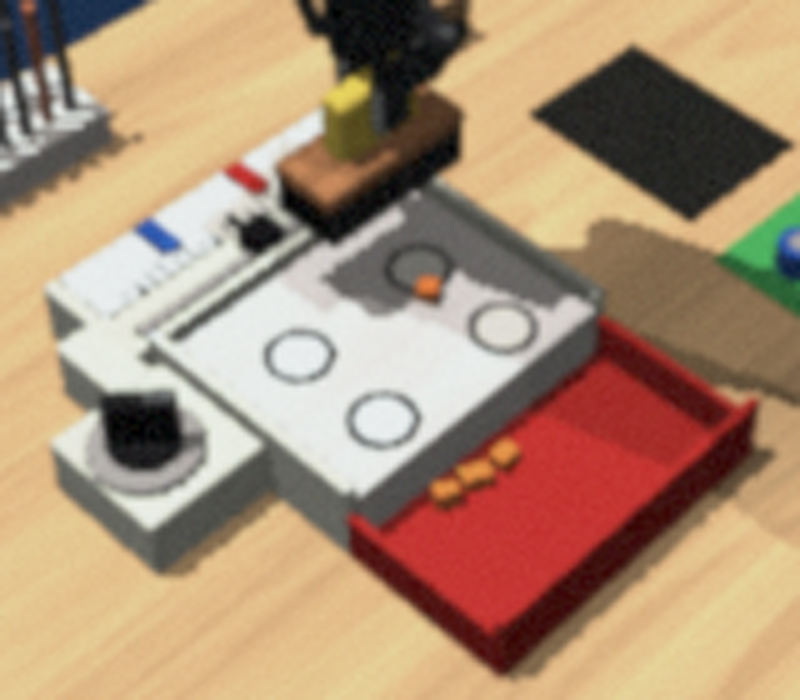

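arm_command --targets "3 -4 0 0 0 -0.006; 0 0 28 0 0 0; 0 0 25 0 0 0; 0 0 6 0 0 0; 0 0 0 0 0 0"

```text
clock: 9.8
position: [0.6029, 0.0124, 0.106]
ee_rot: [0.697, 0.717, 0.0, 0.0]
ft_force: [0.2, 0.4, -1.8]
grip_width: 0.223
```

arm_command --targets "0 -10 0 0 0 0; 0 -12 0 0 0 0; 0 -12 0 0 0 0; 0 -12 0 0 0 0; 0 -12 0 0 0 0"

```text
clock: 10.42
position: [0.5443, 0.0105, 0.1054]
ee_rot: [0.697, 0.717, -0.0, 0.0]
ft_force: [1.0, 0.4, -1.5]
grip_width: 0.226
```

arm_command --targets "0 -12 0 0 0 0; 0 -12 0 0 0 0; 0 -12 0 0 0 0; 0 -12 0 0 0 0; 0 -12 0 0 0 0"

```text
clock: 11.05
position: [0.4844, 0.0088, 0.1053]
ee_rot: [0.697, 0.717, -0.0, 0.0]
ft_force: [-0.6, -0.1, -1.8]
grip_width: 0.222
```

arm_command --targets "0 -12 0 0 0 0; 0 -8 0 0 0 0; 0 0 0 0 0 0; 0 0 -35 0 0 0; 0 0 -25 0 0 0"

```text
clock: 11.68
position: [0.4658, 0.0085, 0.1665]
ee_rot: [0.697, 0.717, 0.0, 0.0]
ft_force: [-0.2, -0.1, -1.4]
grip_width: 0.221
```

```bash
python3 - <<'E'
from plan import *
info()
c=cam("side"); save(c,"s9",(220,140,380,280),5)
c=cam("top"); save(c,"t9",(200,60,500,280),2.6)
E
```

```text
t 11.68 p [465.8   8.5 166.5] phi 1.599 tz [ 0.001  0.    -1.   ] F [-0.2 -0.1 -1.4] w 18.9 j7 -0.13 j1 0.58
```

View pics/s9.png

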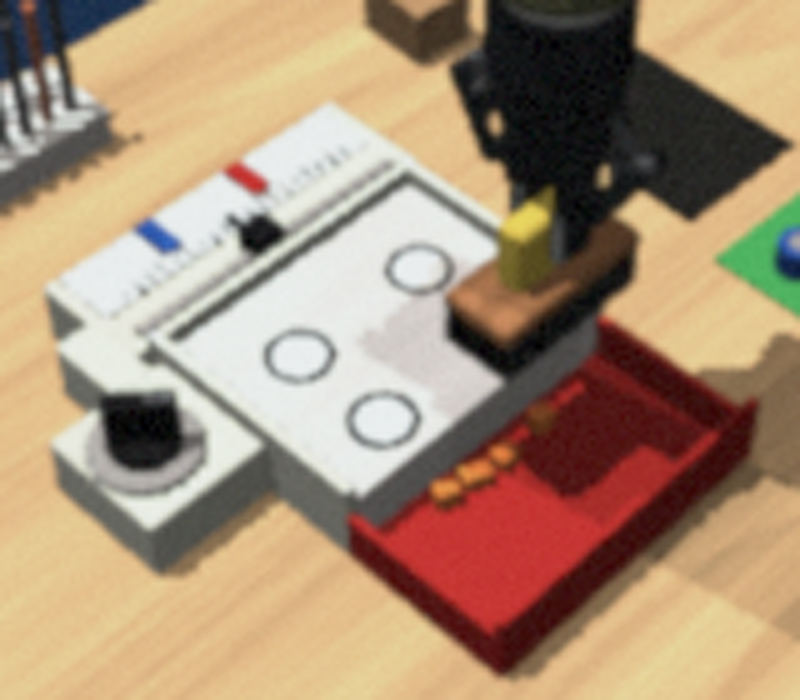

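View pics/t9.png

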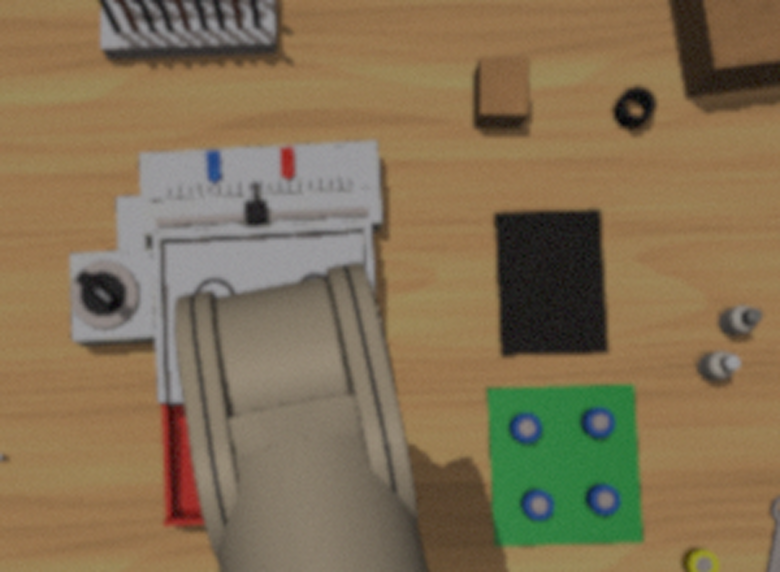

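```bash
python3 - <<'E'
from plan import *
from fit import *
c=cam("top"); np.save("t9.npy",c,allow_pickle=True)
m=((c["frame"].max(2)<70)).astype(np.uint8); m[:130]=0;m[:,:380]=0;m[210:]=0;m[:,450:]=0
b=max(blobs(m),key=lambda b:b[1][4]); print(b)
k=np.argwhere(m)[:,::-1].astype(np.float32); r=cv2.minAreaRect(k); W=np.array([unproj(c,q,0) for q in cv2.boxPoints(r)]); print(np.round(W,3),W.mean(0)); print(unproj(c,b[0],0))
q=W.mean(0)
plan((.4658,.03,.185,1.599),(q[0],q[1]+.03,.185,.09),(q[0],q[1],.185,.03))
E
```

```text
(array([411.54536994, 168.45835272]), array([ 391,  141,   42,   56, 2149], dtype=int32))
[[ 0.664 -0.194  0.   ]
 [ 0.666 -0.301  0.   ]
 [ 0.519 -0.3    0.   ]
 [ 0.517 -0.194  0.   ]] [ 0.59151482 -0.24749396  0.        ]
[ 0.59080762 -0.24721199  0.        ]
t 11.82 p [466.2   8.3 166.2] phi 1.599 tz [ 0.002 -0.    -1.   ] F [ 0.  -0.1 -2.8] w 19.5 j7 -0.14 j1 0.58
22 0 -19 0.002 0 -0; -28 13 0 0 0 0.168; -25 18 0 0 -0 0.168; -22 22 0 0 -0 0.168; -18 25 0 0 -0 0.167
-14 28 0 0 -0 0.168; -9 29 0 0 -0 0.167; -4 31 0 0 -0 0.168; 2 31 0 0 -0 0.167; 6 30 0 0.001 -0 0.168
-3 30 0 -0.001 -0 0.06
end [ 591.1 -247.9  185.3]
```

arm_command --targets "22 0 -19 0 0 0; -28 13 0 0 0 0.168; -25 18 0 0 0 0.168; -22 22 0 0 0 0.168; -18 25 0 0 0 0.167"

```text
clock: 12.45
position: [0.521, -0.0806, 0.1828]
ee_rot: [0.896, 0.445, -0.001, -0.001]
ft_force: [-0.5, -0.3, -0.5]
grip_width: 0.225
```

arm_command --targets "-14 28 0 0 0 0.168; -9 29 0 0 0 0.167; -4 31 0 0 0 0.168; 2 31 0 0 0 0.167; 6 30 0 0 0 0.168"

```text
clock: 13.08
position: [0.5906, -0.2186, 0.1824]
ee_rot: [0.999, 0.042, -0.001, -0.0]
ft_force: [-0.2, 0.2, -0.9]
grip_width: 0.225
```

arm_command --targets "-3 30 0 0 0 0.06; 0 0 0 0 0 0; 0 0 0 0 0 0"

```text
clock: 13.45
position: [0.5897, -0.2477, 0.1837]
ee_rot: [1.0, 0.016, -0.0, -0.0]
ft_force: [-0.7, 0.6, -0.5]
grip_width: 0.227
```

```bash
python3 - <<'E'
from plan import *
plan((.591,-.247,.075,.03),(.591,-.247,.061,.03,3))
E
```

```text
t 13.45 p [ 589.7 -247.7  183.7] phi 0.031 tz [-0.001  0.001 -1.   ] F [-0.7  0.6 -0.5] w 19.4 j7 -1.32 j1 0.61
1 -0 54 -0 0 0.001; 0 -1 55 -0.001 0.001 0; 0 0 5 0 -0 0; 0 0 4 0 -0 0; 0 0 5 0 -0 0
end [ 590.6 -246.6   60.7]
```

arm_command --targets "1 0 54 0 0 0; 0 0 55 0 0 0; 0 0 6 0 0 0; 0 0 4 0 0 0; 0 0 3 0 0 0"

```text
clock: 14.08
position: [0.5927, -0.2482, 0.0648]
ee_rot: [1.0, 0.015, 0.002, 0.001]
ft_force: [-0.5, -0.6, -1.1]
grip_width: 0.223
```

arm_command --targets "0 0 0 0 0 0; 0 0 0 0 0 0"

```text
clock: 14.32
position: [0.5917, -0.248, 0.0633]
ee_rot: [1.0, 0.015, 0.001, 0.0]
ft_force: [0.0, 0.7, -0.8]
grip_width: 0.222
```

arm_command --targets "0 0 2 0 0 0; 0 0 1.5 0 0 0; 0 0 0 0 0 0"

```text
clock: 14.7
position: [0.5913, -0.2481, 0.0594]
ee_rot: [1.0, 0.015, 0.0, 0.0]
ft_force: [-2.2, -0.5, 4.9]
grip_width: 0.221
```

arm_command --targets "0 0 0 0 0 0; 0 0 0 0 0 0; 0 0 0 0 0 0; 0 0 0 0 0 0" --grip 50

```text
clock: 15.2
position: [0.5912, -0.2478, 0.0587]
ee_rot: [1.0, 0.015, -0.0, 0.0]
ft_force: [-0.5, -0.9, -0.2]
grip_width: 0.583
```

arm_command --targets "0 0 -20 0 0 0; 0 0 -40 0 0 0; 0 0 -50 0 0 0; 0 0 -10 0 0 0"

```text
clock: 15.7
position: [0.5932, -0.2483, 0.1845]
ee_rot: [1.0, 0.015, 0.003, 0.001]
ft_force: [-0.8, 0.7, -0.4]
grip_width: 0.584
```

```bash
python3 - <<'E'
from plan import *
info()
c=cam("side"); save(c,"s10",(220,100,440,280),3.5)
c=cam("top"); np.save("t10.npy",c,allow_pickle=True); save(c,"t10",(215,105,365,270),3.6)
E
```

```text
t 15.7 p [ 593.2 -248.3  184.5] phi 0.03 tz [ 0.007 -0.003 -1.   ] F [-0.8  0.7 -0.4] w 49.9 j7 -1.32 j1 0.61
```

View pics/s10.png

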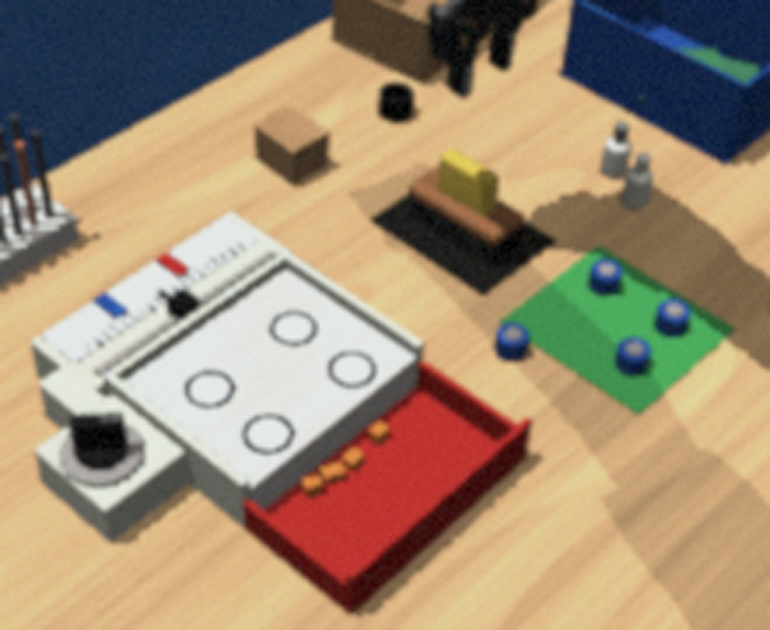

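View pics/t10.png

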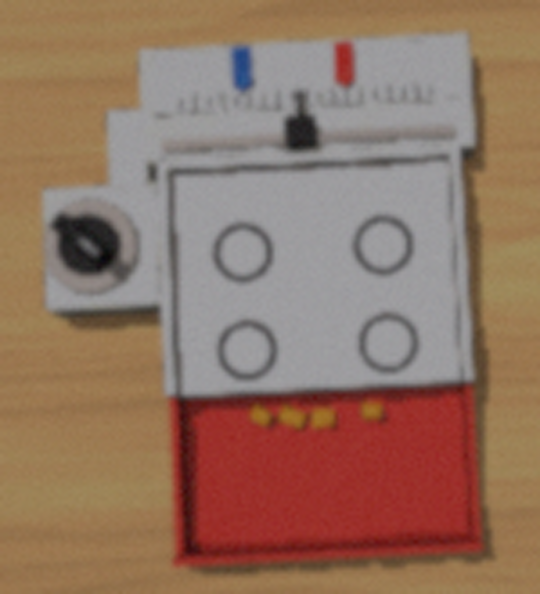

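```bash
python3 - <<'E'
from fit import *
t=np.load("t10.npy",allow_pickle=True).item(); s=cam("side"); np.save("s10.npy",s,allow_pickle=True)
p0=[.5593,.0457,.0225]
for cs in([t],[s],[t,s]): print(fit_stage(cs,p0))
p=fit_stage([t,s],p0)[0]
# needle/mark zoom and knob zoom
im=cv2.resize(t["frame"][110:155,270:330][:,:,::-1],None,fx=8,fy=8,interpolation=cv2.INTER_CUBIC)
im2=cv2.resize(t["frame"][150:195,222:262][:,:,::-1],None,fx=8,fy=8,interpolation=cv2.INTER_CUBIC)
cv2.imwrite("pics/z1.png",np.hstack([im[:360],im2[:360]]))
im3=cv2.resize(s["frame"][205:260,225:275][:,:,::-1],None,fx=9,fy=9,interpolation=cv2.INTER_CUBIC)
cv2.imwrite("pics/z2.png",im3)
E
```

```text
(array([0.55864838, 0.04454757, 0.02336058]), np.float64(-181.54332911346924))
(array([0.56007098, 0.0463912 , 0.02561824]), np.float64(-233.25875021497023))
(array([0.55945625, 0.04566497, 0.02315382]), np.float64(-394.73513169434693))
```

View pics/z1.png

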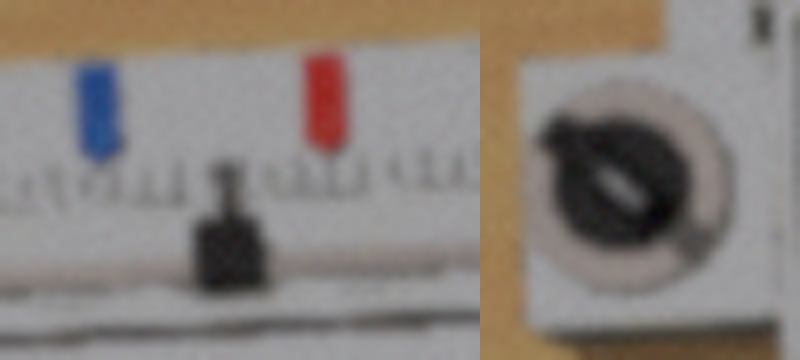

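View pics/z2.png

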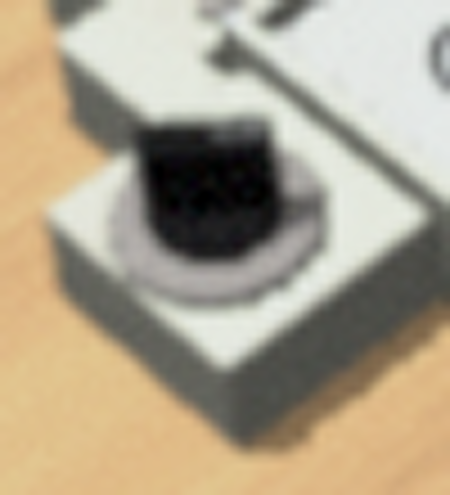

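```bash
cat > knob.py <<'E'
from fit import *
def hullmask(c,P,x0,y0,S,shape,r):
    q=(proj(c,P)-[x0,y0]+.5)*S-.5; h=cv2.convexHull(q.astype(np.float32)); cv2.fillConvexPoly(r,(h*16).astype(np.int32),1,shift=4)
def fit_knob(cs,p0,th=75,name=None):
    S=6; data=[]
    for c in cs:
        uv=proj(c,np.array([p0[0],p0[1],.065])); x0,y0=(uv-20).astype(int)
        im=cv2.resize(c["frame"][y0:y0+40,x0:x0+40],None,fx=S,fy=S,interpolation=cv2.INTER_CUBIC)
        m=(im.max(2)<th).astype(np.uint8)
        n,l,st,_=cv2.connectedComponentsWithStats(m); 
        k=[i for i in range(1,n)]; cen=l[S*20-30:S*20+30,S*20-30:S*20+30]; i=np.bincount(cen[cen>0]).argmax(); m=l==i
        data.append((c,x0,y0,m,im))
    def ren(p,d):
        c,x0,y0,m,_=d; r=np.zeros(m.shape,np.uint8)
        hullmask(c,T(p,box(-.021,.021,-.007,.007,.055,.089)),x0,y0,S,m.shape,r)
        hullmask(c,np.vstack([T([p[0],p[1],0],circ(0,0,.022,z)) for z in(.048,.059)]),x0,y0,S,m.shape,r)
        return r>0
    def cost(p): return sum(1-(d[3]&ren(p,d)).sum()/(d[3]|ren(p,d)).sum() for d in data)
    best=None
    for th0 in np.arange(-1.5,1.6,.3):
        for dx in(-.004,.004):
            b=np.array([p0[0]+dx,p0[1],th0])
            r=minimize(cost,b,method='Nelder-Mead',options=dict(xatol=1e-4,fatol=1e-4,initial_simplex=b+np.array([[0,0,0],[.005,0,0],[0,.005,0],[0,0,.2]])))
            if best is None or r.fun<best.fun: best=r
    if name:
        ims=[]
        for d in data:
            im=d[4][:,:,::-1].copy(); k,_=cv2.findContours(ren(best.x,d).astype(np.uint8),0,2); cv2.drawContours(im,k,-1,(255,0,255),1)
            k,_=cv2.findContours(d[3].astype(np.uint8),0,2); cv2.drawContours(im,k,-1,(0,255,0),1); ims.append(im)
        cv2.imwrite("pics/"+name+".png",np.hstack(ims))
    return best.x,best.fun
E
python3 - <<'E'
from knob import *
t=np.load("t10.npy",allow_pickle=True).item(); s=np.load("s10.npy",allow_pickle=True).item()
P=np.array([.5593,.0457,.0232])
p0=unproj(t,(222+(627-480)/8,150+185/8),.05); print(p0, inv(P,p0))
for cs in([t],[s],[t,s]):
    x,f=fit_knob(cs,p0[:2],name="kf"); print(x,f,inv(P,x))
E
```

```text
[0.58366636 0.20085224 0.05      ] [0.02795902 0.15454524]
[0.58502375 0.20157305 0.91114439] 0.21702770780856429 [0.02933276 0.15523436]
[0.58865755 0.20405778 0.18862536] 0.2470460704607046 [0.03302322 0.15763413]
[ 0.58635133  0.20284429 -2.16493093] 0.4968083737129013 [0.03068947 0.15647447]
```

View pics/kf.png

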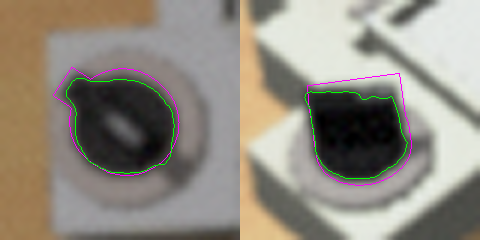

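```bash
python3 - <<'E'
from plan import *
from fit import *
t=np.load("t10.npy",allow_pickle=True).item()
P=np.array([.5593,.0457,.0232])
for z in(.048,.055):
  nd=unproj(t,(270+228/8-.5+.06,110+165/8-.5),z); mk=unproj(t,(270+326/8-.5,110+154/8-.5),z); print(np.round(inv(P,nd)*1e3,1),np.round(inv(P,mk)*1e3,1))
plan((.585,-.10,.18,1.35),(.585,.08,.18,2.7),(.5857,.2014,.18,4.05))
E
```

```text
[132.5   2.4] [134.4 -29.3]
[130.6   2. ] [132.5 -29.4]
t 15.85 p [ 591.3 -247.9  179.5] phi 0.03 tz [ 0.001 -0.001 -1.   ] F [ 0.   1.  -1.1] w 50.4 j7 -1.32 j1 0.61
-0 -19 -0 0 -0 -0.165; 3 -18 -0 0 -0 -0.165; 6 -18 -0 0 -0 -0.165; 8 -16 -0 0 -0 -0.165; 11 -15 -0 0 0 -0.165
13 -13 -0 0 0 -0.165; 15 -10 -0 0.001 0 -0.165; 17 -7 -1 0 0 -0.165; 22 -5 0 -0 0 -0.169; 23 -1 0 -0 0 -0.169
22 3 0 -0 0 -0.169; 22 6 0 -0 0 -0.169; 20 10 0 -0 0 -0.169; 18 13 0 -0 0 -0.168; 16 16 0 -0 0 -0.169
13 18 0 -0 0 -0.168; 6 14 0 -0 -0 -0.169; 4 15 0 -0 -0 -0.169; 2 15 0 -0 -0 -0.169; -1 15 0 -0 -0 -0.169
-4 15 0 -0 -0 -0.169; -6 14 0 -0 -0 -0.168; -8 13 0 -0 -0 -0.169; -10 11 0 -0 -0 -0.168
end [585.5 201.2 180.3]
```

arm_command --targets "0 -19 0 0 0 -0.165; 3 -18 0 0 0 -0.165; 6 -18 0 0 0 -0.165; 8 -16 0 0 0 -0.165; 11 -15 0 0 0 -0.165"

```text
clock: 16.48
position: [0.5863, -0.1545, 0.1772]
ee_rot: [0.909, 0.417, -0.001, -0.001]
ft_force: [-0.8, 0.3, -0.5]
grip_width: 0.586
```

arm_command --targets "13 -13 0 0 0 -0.165; 15 -10 0 0 0 -0.165; 17 -7 -1 0 0 -0.165; 22 -5 0 0 0 -0.169; 23 -1 0 0 0 -0.169"

```text
clock: 17.1
position: [0.5844, -0.0543, 0.1783]
ee_rot: [0.662, 0.749, -0.001, -0.001]
ft_force: [0.4, -0.0, -0.4]
grip_width: 0.583
```

arm_command --targets "22 3 0 0 0 -0.169; 22 6 0 0 0 -0.169; 20 10 0 0 0 -0.169; 18 13 0 0 0 -0.168; 16 16 0 0 0 -0.169"

```text
clock: 17.73
position: [0.5845, 0.0578, 0.1784]
ee_rot: [0.297, 0.955, -0.0, -0.001]
ft_force: [-0.4, -0.5, 1.0]
grip_width: 0.586
```

arm_command --targets "13 18 0 0 0 -0.168; 6 14 0 0 0 -0.169; 4 15 0 0 0 -0.169; 2 15 0 0 0 -0.169; -1 15 0 0 0 -0.169"

```text
clock: 18.35
position: [0.5846, 0.1406, 0.1784]
ee_rot: [-0.12, 0.993, 0.0, -0.001]
ft_force: [-0.2, 0.7, 0.1]
grip_width: 0.587
```

arm_command --targets "-4 15 0 0 0 -0.169; -6 14 0 0 0 -0.168; -8 13 0 0 0 -0.169; -10 11 0 0 0 -0.168; 0 0 0 0 0 0"

```text
clock: 18.98
position: [0.5844, 0.2023, 0.1785]
ee_rot: [-0.439, 0.898, 0.001, -0.001]
ft_force: [-0.6, 0.1, 0.1]
grip_width: 0.587
```

```bash
python3 - <<'E'
from plan import *
plan((.5857,.2014,.18,4.05))
c=cam("side"); save(c,"s11",(200,120,340,280),4)
E
```

```text
t 18.98 p [584.4 202.3 178.5] phi -2.232 tz [-0.002  0.001 -1.   ] F [-0.6  0.1  0.1] w 50.1 j7 1.68 j1 0.42
-0 -2 -1 0.002 -0.001 0.001
end [586.  201.1 179.5]
```

View pics/s11.png

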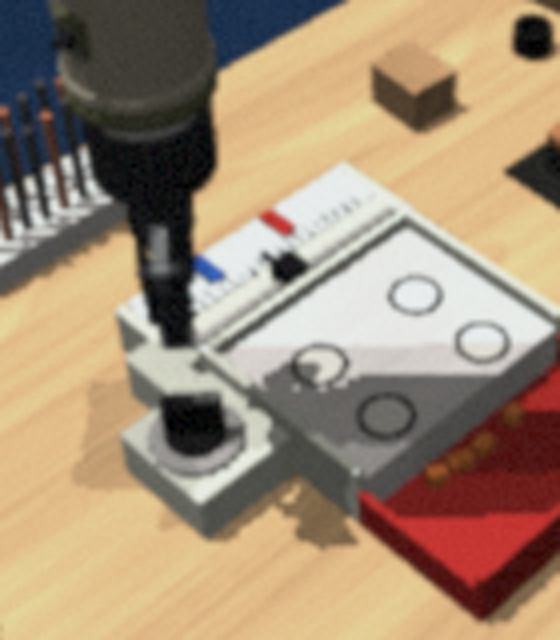

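arm_command --targets "0 -1.5 40 0 0 0; 0 0 40 0 0 0; 0 0 20 0 0 0; 0 0 6 0 0 0; 0 0 0 0 0 0"

```text
clock: 19.65
position: [0.587, 0.2005, 0.0746]
ee_rot: [-0.438, 0.899, 0.0, 0.0]
ft_force: [-0.2, -0.7, 0.9]
grip_width: 0.59
```

```bash
python3 - <<'E'
from plan import *
plan((.5857,.2014,.072,4.05))
c=cam("side"); save(c,"s12",(200,150,300,280),5)
E
```

```text
t 19.65 p [587.  200.5  74.6] phi -2.234 tz [ 0.001  0.    -1.   ] F [-0.2 -0.7  0.9] w 50.4 j7 1.62 j1 0.38
0 2 3 -0 0.001 -0.001
end [585.5 201.7  71.6]
```

View pics/s12.png

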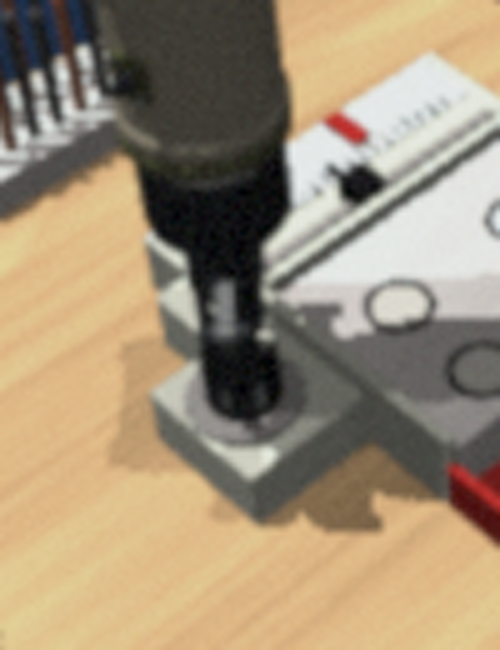

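Close gently on the bar (20 N).

arm_command --targets "0 1 2 0 0 0; 0 0 0 0 0 0; 0 0 0 0 0 0; 0 0 0 0 0 0; 0 0 0 0 0 0" --grip 0 --squeeze 25

```text
clock: 20.32
position: [0.5849, 0.2018, 0.0724]
ee_rot: [-0.439, 0.898, 0.0, -0.0]
ft_force: [-6.0, 0.9, 4.6]
grip_width: 0.16
```

```bash
python3 - <<'E'
from plan import *
info()
E
```

```text
t 20.32 p [584.9 201.8  72.4] phi -2.232 tz [-0.001  0.    -1.   ] F [-6.   0.9  4.6] w 13.6 j7 1.62 j1 0.38
```

arm_command --targets "0 0 0 0 0 0.15; 0 0 0 0 0 0.15; 0 0 0 0 0 0.15; 0 0 0 0 0 0.15; 0 0 0 0 0 0.15"

```text
clock: 20.95
position: [0.5839, 0.2033, 0.0724]
ee_rot: [-0.078, 0.997, 0.001, -0.001]
ft_force: [-8.9, 4.4, 3.3]
grip_width: 0.158
```

arm_command --targets "0 0 0 0 0 0.15; 0 0 0 0 0 0.15; 0 0 0 0 0 0.15; 0 0 0 0 0 0.15; 0 0 0 0 0 0.15"

```text
clock: 21.58
position: [0.5842, 0.205, 0.0724]
ee_rot: [0.292, 0.956, 0.002, -0.001]
ft_force: [-4.6, 10.5, 0.6]
grip_width: 0.156
```

```bash
python3 - <<'E'
from plan import *
info()
c=cam("side"); save(c,"s13",(200,150,320,280),5)
c=cam("top"); save(c,"t13",(215,100,365,200),5)
E
```

```text
t 21.57 p [584.2 205.   72.4] phi 2.549 tz [-0.001  0.004 -1.   ] F [-4.6 10.5  0.6] w 13.3 j7 0.24 j1 0.21
```

View pics/t13.png

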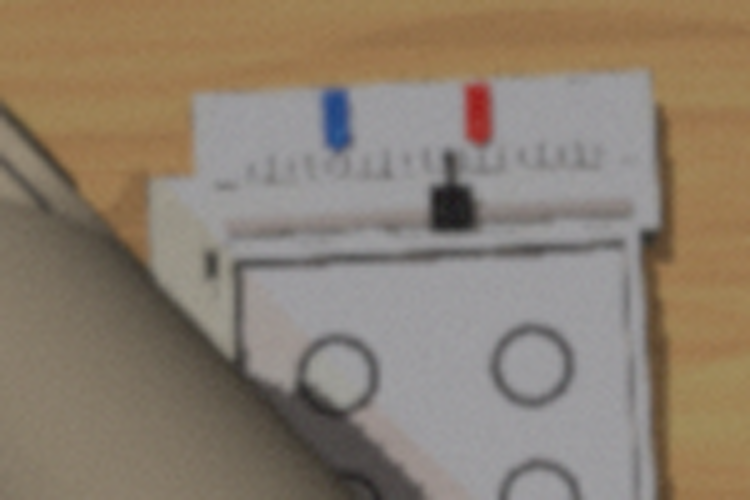

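View pics/s13.png

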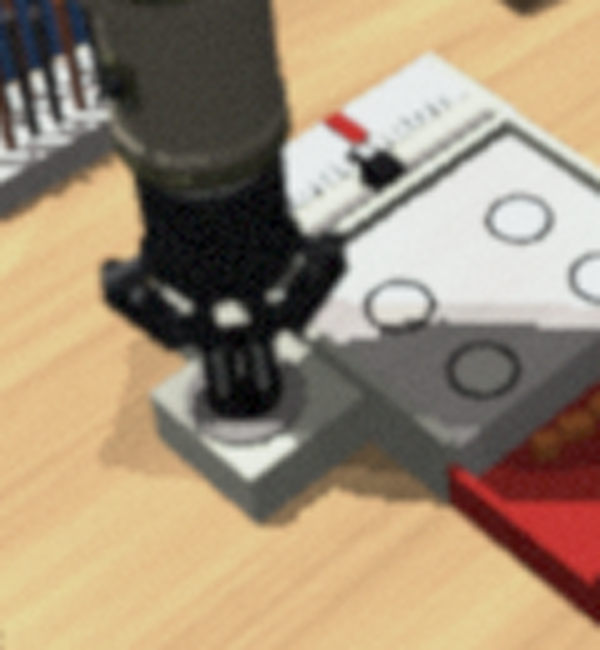

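arm_command --targets "1 1 0 0 0 0.15; 0 0 0 0 0 0.15; 0 0 0 0 0 0.15; 0 0 0 0 0 0.15; 0 0 0 0 0 0.15"

```text
clock: 22.3
position: [0.5855, 0.2061, 0.0725]
ee_rot: [0.623, 0.783, 0.003, -0.001]
ft_force: [2.7, 10.4, -6.3]
grip_width: 0.157
```

```bash
cat > needle.py <<'E'
from fit import *
P=np.array([.5593,.0457,.0232])
def needle(c,zs=.052,verbose=True):
    # rectify shelf region to stage frame: 0.25 mm/px ; rows = stage x from 150 to 105, cols = y from 50 to -80
    xs=np.arange(.155,.095,-.00025); ys=np.arange(.06,-.08,-.00025)
    G=np.array([[x,y,zs] for x in xs for y in ys]); uv=proj(c,T(P,G)).astype(np.float32)
    mx=uv[:,0].reshape(len(xs),-1); my=uv[:,1].reshape(len(xs),-1)
    im=cv2.remap(c["frame"],mx,my,cv2.INTER_CUBIC); return im,xs,ys
def measure(c,zs=.052):
    im,xs,ys=needle(c,zs); f=im.astype(int)
    red=(f[:,:,0]-np.maximum(f[:,:,1],f[:,:,2])>45)
    r=np.argwhere(red); 
    rx=xs[r[:,0]]; ry=ys[r[:,1]]
    out={"red_y":np.mean([ry[rx==x].mean() for x in np.unique(rx) if (rx==x).sum()>6])*1e3,"red_x":(rx.min()*1e3,rx.max()*1e3)}
    dark=(f.max(2)<80); d=np.argwhere(dark); dx=xs[d[:,0]]; dy=ys[d[:,1]]
    k=(dx>.098)&(dx<.118); out["block_y"]=np.median(dy[k])*1e3; out["block_n"]=k.sum()
    return out,im
E
python3 - <<'E'
from plan import *
from needle import *
info()
c=cam("top"); np.save("t14.npy",c,allow_pickle=True)
o,im=measure(c); print(o)
cv2.imwrite("pics/n14.png",im[:,:,::-1])
o,im=measure(np.load("t10.npy",allow_pickle=True).item()); print(o)
E
```

```text
t 22.3 p [585.5 206.1  72.5] phi 1.798 tz [ 0.002  0.005 -1.   ] F [ 2.7 10.4 -6.3] w 13.4 j7 -0.45 j1 0.11
{'red_y': np.float64(-29.829819277108523), 'red_x': (np.float64(134.49999999999997), np.float64(155.0)), 'block_y': np.float64(-23.250000000000075), 'block_n': np.int64(5109)}
{'red_y': np.float64(-29.841867469879606), 'red_x': (np.float64(134.49999999999997), np.float64(155.0)), 'block_y': np.float64(2.999999999999947), 'block_n': np.int64(5343)}
```

View pics/n14.png

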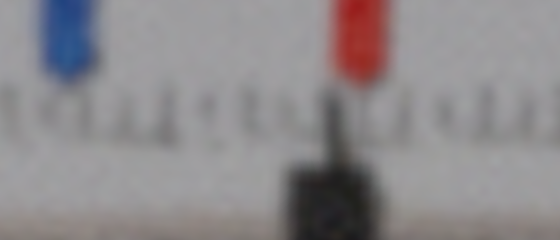

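```bash
cat >> needle.py <<'E'
def rows(c,zs=.052,prt=True):
    im,xs,ys=needle(c,zs); f=gaussian_filter(im.astype(float),(3,1,0)); o,_=measure(c,zs); by=o["block_y"]/1e3
    g=f.mean(2); dk=60-0*g
    out=[]
    for x in np.arange(.100,.136,.002):
        i=np.argmin(abs(xs-x)); k=abs(ys-by)<.009
        w=np.clip(np.median(g[i])-g[i][k]-(25),0,None); 
        out.append((round(x*1e3),round((w*ys[k]).sum()/max(w.sum(),1e-9)*1e3,1),round(w.max())))
    rr=[]
    for x in np.arange(.134,.155,.003):
        i=np.argmin(abs(xs-x)); w=np.clip(f[i][:,0]-np.maximum(f[i][:,1],f[i][:,2])-30,0,None); rr.append((round(x*1e3),round((w*ys).sum()/max(w.sum(),1e-9)*1e3,1)))
    if prt: print("needle",out); print("red",rr)
E
python3 - <<'E'
from needle import *
for n in("t10","t14"):
    rows(np.load(n+".npy",allow_pickle=True).item())
s=np.load("s10.npy",allow_pickle=True).item(); rows(s)
E
```

```text
needle [(100, np.float64(3.0), 77), (102, np.float64(3.0), 86), (104, np.float64(3.0), 94), (106, np.float64(3.0), 98), (108, np.float64(3.1), 100), (110, np.float64(3.1), 97), (112, np.float64(3.0), 94), (114, np.float64(2.8), 87), (116, np.float64(2.3), 73), (118, np.float64(2.1), 56), (120, np.float64(2.2), 44), (122, np.float64(2.1), 41), (124, np.float64(2.1), 38), (126, np.float64(2.4), 40), (128, np.float64(2.6), 41), (130, np.float64(2.8), 32), (132, np.float64(2.9), 12), (134, np.float64(0.0), 0)]
red [(134, np.float64(-30.2)), (137, np.float64(-29.8)), (140, np.float64(-29.7)), (143, np.float64(-29.7)), (146, np.float64(-29.7)), (149, np.float64(-29.8)), (152, np.float64(-29.8))]
needle [(100, np.float64(-23.3), 80), (102, np.float64(-23.3), 87), (104, np.float64(-23.3), 95), (106, np.float64(-23.2), 100), (108, np.float64(-23.2), 101), (110, np.float64(-23.2), 101), (112, np.float64(-23.3), 94), (114, np.float64(-23.9), 78), (116, np.float64(-24.9), 64), (118, np.float64(-24.6), 53), (120, np.float64(-24.0), 44), (122, np.float64(-23.6), 39), (124, np.float64(-23.4), 37), 
[... 345 characters left out ...]
100, np.float64(2.9), 149), (102, np.float64(2.9), 161), (104, np.float64(3.0), 173), (106, np.float64(3.1), 184), (108, np.float64(3.1), 187), (110, np.float64(3.0), 181), (112, np.float64(2.9), 181), (114, np.float64(2.8), 177), (116, np.float64(2.6), 157), (118, np.float64(2.4), 138), (120, np.float64(2.5), 111), (122, np.float64(3.2), 94), (124, np.float64(5.3), 91), (126, np.float64(7.0), 96), (128, np.float64(7.0), 95), (130, np.float64(6.6), 82), (132, np.float64(5.9), 54), (134, np.float64(5.3), 24)]
red [(134, np.float64(-24.1)), (137, np.float64(-24.6)), (140, np.float64(-25.1)), (143, np.float64(-25.3)), (146, np.float64(-25.4)), (149, np.float64(-25.4)), (152, np.float64(-25.3))]
```

arm_command --targets "0 1 0 0 0 0.15; 0 0 0 0 0 0.15; 0 0 0 0 0 0.15; 0 0 0 0 0 0.05; 0 0 0 0 0 0"

```text
clock: 22.98
position: [0.5867, 0.2061, 0.0725]
ee_rot: [0.796, 0.606, 0.002, -0.001]
ft_force: [4.1, 10.3, -4.9]
grip_width: 0.161
```

```bash
python3 - <<'E'
from plan import *
from needle import *
info()
c=cam("top"); np.save("t15.npy",c,allow_pickle=True)
rows(c); im,_,_=needle(c); cv2.imwrite("pics/n15.png",im[:,:,::-1])
E
```

```text
t 22.98 p [586.7 206.1  72.5] phi 1.302 tz [ 0.002  0.005 -1.   ] F [ 4.1 10.3 -4.9] w 13.7 j7 -0.9 j1 0.04
needle [(100, np.float64(-29.6), 81), (102, np.float64(-29.5), 88), (104, np.float64(-29.5), 98), (106, np.float64(-29.5), 103), (108, np.float64(-29.4), 102), (110, np.float64(-29.3), 97), (112, np.float64(-29.3), 92), (114, np.float64(-29.5), 73), (116, np.float64(-29.5), 57), (118, np.float64(-29.3), 46), (120, np.float64(-29.1), 39), (122, np.float64(-29.0), 35), (124, np.float64(-29.0), 32), (126, np.float64(-29.1), 33), (128, np.float64(-29.2), 35), (130, np.float64(-29.3), 34), (132, np.float64(-29.8), 38), (134, np.float64(-30.3), 44)]
red [(134, np.float64(-29.8)), (137, np.float64(-29.8)), (140, np.float64(-29.7)), (143, np.float64(-29.7)), (146, np.float64(-29.7)), (149, np.float64(-29.7)), (152, np.float64(-29.9))]
```

View pics/n15.png

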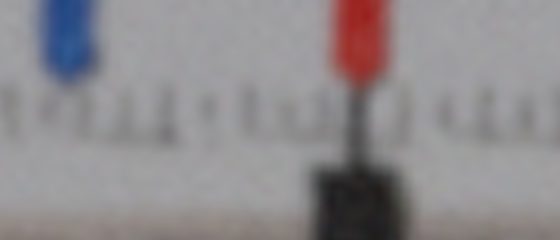

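arm_command --targets "0 0 0 0 0 0.04; 0 0 0 0 0 0; 0 0 0 0 0 0"

```text
clock: 23.4
position: [0.5868, 0.206, 0.0725]
ee_rot: [0.807, 0.59, 0.002, -0.001]
ft_force: [3.1, 9.3, -4.4]
grip_width: 0.161
```

arm_command --targets "0 0 0 0 0 0; 0 0 0 0 0 0; 0 0 0 0 0 0; 0 0 0 0 0 0; 0 0 0 0 0 0" --grip 50

```text
clock: 24.02
position: [0.5866, 0.2025, 0.0718]
ee_rot: [0.808, 0.589, -0.0, 0.0]
ft_force: [-0.2, 0.3, 0.4]
grip_width: 0.586
```

arm_command --targets "0 0 -15 0 0 0; 0 0 -35 0 0 0; 0 0 -50 0 0 0; 0 0 -30 0 0 0; 0 0 0 0 0 0"

```text
clock: 24.65
position: [0.5878, 0.2034, 0.2058]
ee_rot: [0.808, 0.589, 0.003, 0.001]
ft_force: [-0.5, 0.1, -0.3]
grip_width: 0.583
```

```bash
python3 - <<'E'
from plan import *
from needle import *
info()
c=cam("top"); np.save("t16.npy",c,allow_pickle=True)
rows(c); im,_,_=needle(c); cv2.imwrite("pics/n16.png",im[:,:,::-1])
s=cam("side"); np.save("s16.npy",s,allow_pickle=True); save(s,"s16",(220,130,440,280),3.6)
for c in(c,s): print("blue",[(np.round(b[0],1),b[1][4],np.round(unproj(c,b[0],.016),3)) for b in blobs(mask(c,(100,120,60),(125,255,255)),20) if .3<unproj(c,b[0],.016)[0]<.6 and b[1][4]<150])
E
```

```text
t 24.65 p [587.8 203.4 205.8] phi 1.26 tz [ 0.005  0.002 -1.   ] F [-0.5  0.1 -0.3] w 49.8 j7 -0.88 j1 0.06
needle [(100, np.float64(-29.5), 79), (102, np.float64(-29.5), 90), (104, np.float64(-29.4), 101), (106, np.float64(-29.4), 101), (108, np.float64(-29.4), 101), (110, np.float64(-29.3), 98), (112, np.float64(-29.3), 94), (114, np.float64(-29.4), 78), (116, np.float64(-29.7), 64), (118, np.float64(-29.9), 54), (120, np.float64(-29.9), 48), (122, np.float64(-29.8), 43), (124, np.float64(-29.9), 43), (126, np.float64(-29.8), 43), (128, np.float64(-29.7), 41), (130, np.float64(-29.8), 38), (132, np.float64(-30.1), 38), (134, np.float64(-30.5), 44)]
red [(134, np.float64(-29.9)), (137, np.float64(-29.9)), (140, np.float64(-29.7)), (143, np.float64(-29.6)), (146, np.float64(-29.7)), (149, np.float64(-29.7)), (152, np.float64(-29.8))]
blue [(array([379.5, 221.5]), np.int32(34), array([ 0.451, -0.153,  0.016])), (array([429. , 222.2]), np.int32(56), array([ 0.446, -0.282,  0.016])), (array([431.1, 251.7]), np.int32(59), array([ 0.37 , -0.283,  0.016])), (array([405.7, 253.7]), np.int32(56), array([ 0.367, -0.217,  0.016]))]
blue [(array([392.2, 179.5]), np.int32(44), array([ 0.444, -0.276,  0.016])), (array([411.5, 190.9]), np.int32(44), array([ 0.369, -0.277,  0.016])), (array([366. , 197.8]), np.int32(37), array([ 0.451, -0.15 ,  0.016])), (array([400.2, 201.9]), np.int32(47), array([ 0.365, -0.212,  0.016]))]
```

View pics/n16.png

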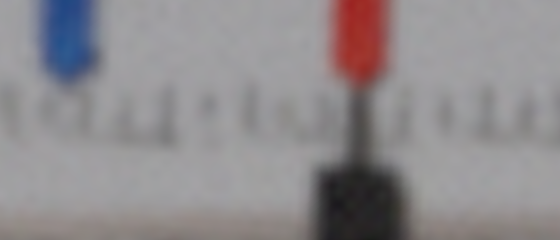

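View pics/s16.png

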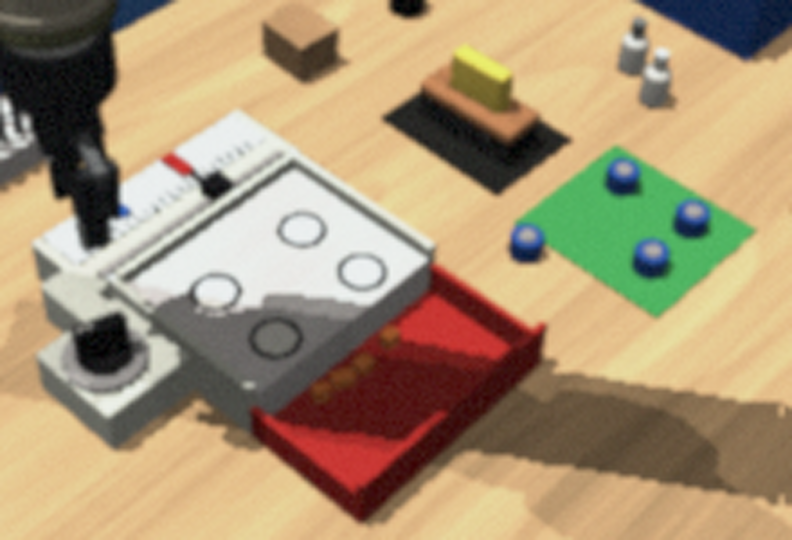

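```bash
python3 - <<'E'
from plan import *
from fit import *
P=[.5593,.0457,.0232]
for q in((.02,.05),(.02,-.05),(-.05,.05),(-.05,-.05)): print(q,np.round(T(P,[[*q,.045]])[0],4))
plan((.451,-.152,.12,1.59),(.451,-.152,.045,1.59),vmax=50)
E
```

```text
(0.02, 0.05) [0.5781 0.0962 0.045 ]
(0.02, -0.05) [ 0.5805 -0.0038  0.045 ]
(-0.05, 0.05) [0.5082 0.0945 0.045 ]
(-0.05, -0.05) [ 0.5105 -0.0054  0.045 ]
t 24.75 p [586.5 202.5 202.2] phi 1.26 tz [ 0.001 -0.    -1.   ] F [-0.5  0.3 -1.2] w 50.0 j7 -0.88 j1 0.06
-47 -3 10 0 0 -0.041; -47 -4 10 0 0 -0.041; -47 -6 10 0 0 -0.041; -47 -8 10 0 0 -0.041; -46 -11 11 0 0 -0.042
-46 -12 10 0 0 -0.041; -45 -14 11 0 0 -0.042; -45 -17 10 0.001 0 -0.041; -0 0 38 -0 0 -0; -0 0 37 -0 0 -0
end [ 450.6 -151.7   45.2]
```

arm_command --targets "-47 -3 10 0 0 -0.041; -47 -4 10 0 0 -0.041; -47 -6 10 0 0 -0.041; -47 -8 10 0 0 -0.041; -46 -11 11 0 0 -0.042"

```text
clock: 25.38
position: [0.5008, -0.02, 0.1496]
ee_rot: [0.743, 0.669, -0.001, -0.001]
ft_force: [1.0, -0.6, 0.4]
grip_width: 0.582
```

arm_command --targets "-46 -12 10 0 0 -0.041; -45 -14 11 0 0 -0.042; -45 -17 10 0 0 -0.041; 0 0 38 0 0 0; 0 0 20 0 0 0"

```text
clock: 26.0
position: [0.4487, -0.1518, 0.0595]
ee_rot: [0.701, 0.713, -0.001, -0.002]
ft_force: [0.7, -0.0, -0.5]
grip_width: 0.587
```

```bash
python3 - <<'E'
from plan import *
plan((.451,-.152,.045,1.59),(.451,-.152,.013,1.59,2))
s=cam("side"); save(s,"s17",(300,130,460,250),4.5)
E
```

```text
t 26.0 p [ 448.7 -151.8   59.5] phi 1.588 tz [-0.003  0.001 -1.   ] F [ 0.7 -0.  -0.5] w 50.1 j7 0.14 j1 0.66
-0 2 14 -0.003 -0.001 -0.002; -0 0 16 -0 -0 0; -0 0 16 -0 -0 0
end [ 450.6 -151.8   13.5]
```

View pics/s17.png

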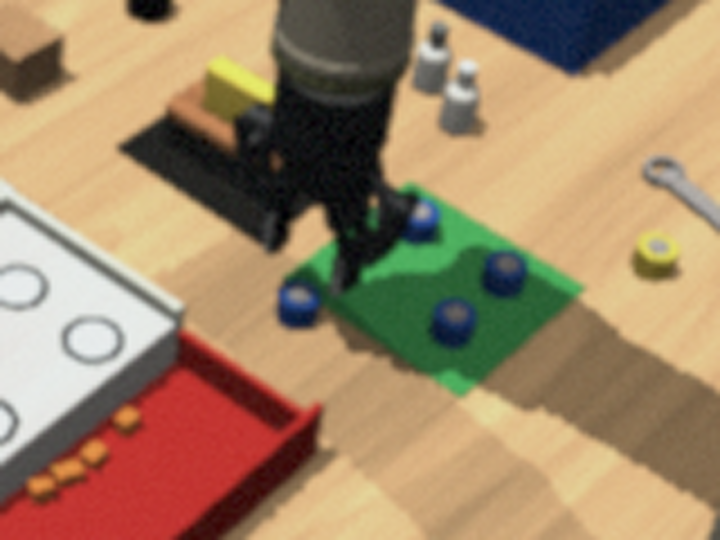

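arm_command --targets "0 2 14 0 0 0; 0 0 16 0 0 0; 0 0 14 0 0 0; 0 0 2 0 0 0; 0 0 0 0 0 0"

```text
clock: 26.68
position: [0.4527, -0.1515, 0.0159]
ee_rot: [0.7, 0.714, 0.0, 0.0]
ft_force: [-0.3, 1.1, -1.5]
grip_width: 0.584
```

arm_command --targets "0 0 0 0 0 0; 0 0 0 0 0 0; 0 0 0 0 0 0; 0 0 0 0 0 0" --grip 0 --squeeze 40

```text
clock: 27.18
position: [0.4531, -0.1518, 0.0166]
ee_rot: [0.7, 0.714, 0.0, 0.001]
ft_force: [-1.6, 0.4, 6.9]
grip_width: 0.323
```

```bash
python3 - <<'E'
from plan import *
o,p,r,phi,z=obs()
plan((p[0],p[1],.14,1.593),(.5781,.0962,.14,1.593),vmax=50)
E
```

```text
t 27.18 p [ 453.1 -151.8   16.6] phi 1.59 tz [ 0.001 -0.001 -1.   ] F [-1.6  0.4  6.9] w 27.6 j7 0.1 j1 0.64
-0 0 -41 0 0 -0.001; -0 0 -41 0.001 0 -0.001; -0 0 -41 0 0.001 -0.001; 41 22 -0 0 -0 -0; 41 22 -0 0 -0 -0
41 22 -0 0 -0 -0; 41 22 -0 0 -0 -0; 41 21 -0 0 -0 -0; 40 22 -0 0 -0 -0
end [578.6  96.1 139.6]
```

```bash
python3 - <<'E'
from plan import *
s=cam("side"); save(s,"s18",(320,150,400,220),9)
E
```

```text
(no output)
```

View pics/s18.png

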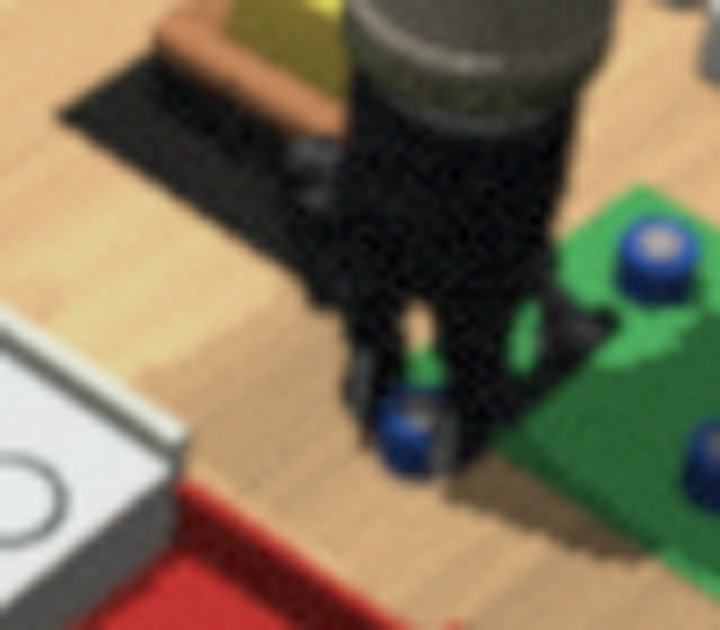

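arm_command --targets "0 0 -41 0 0 0; 0 0 -41 0 0 0; 0 0 -41 0 0 0; 41 22 0 0 0 0; 41 22 0 0 0 0"

```text
clock: 27.85
position: [0.4958, -0.0683, 0.1398]
ee_rot: [0.701, 0.713, 0.0, 0.001]
ft_force: [0.6, -0.9, -0.1]
grip_width: 0.33
```

arm_command --targets "41 22 0 0 0 0; 41 22 0 0 0 0; 41 21 0 0 0 0; 40 22 0 0 0 0; 0 0 0 0 0 0"

```text
clock: 28.48
position: [0.5792, 0.1002, 0.1388]
ee_rot: [0.698, 0.716, 0.001, -0.001]
ft_force: [0.9, -0.3, -1.0]
grip_width: 0.328
```

```bash
python3 - <<'E'
from plan import *
from fit import *
info(); o,p,r,phi,z=obs()
s=cam("side"); uv=proj(s,p); x,y=uv.astype(int); print(uv)
save(s,"s19",(x-40,y-35,x+40,y+35),9)
t=cam("top"); save(t,"t19",(215,105,365,270),3)
for b in blobs(mask(s,(100,120,40),(125,255,255)),8):
    if abs(b[0]-uv).max()<30: print(b, unproj(s,b[0],p[2]-.002))
E
```

```text
t 28.48 p [579.2 100.2 138.8] phi 1.595 tz [ 0.     0.002 -1.   ] F [ 0.9 -0.3 -1. ] w 28.0 j7 -0.4 j1 0.26
[276.68202764 188.56110777]
(array([251.04761905, 186.85714286]), array([248, 185,   7,   5,  21], dtype=int32)) [0.63535991 0.14548377 0.13684419]
(array([274.28571429, 189.11428571]), array([272, 184,   5,  11,  35], dtype=int32)) [0.58376707 0.10516449 0.13684419]
```

View pics/s19.png

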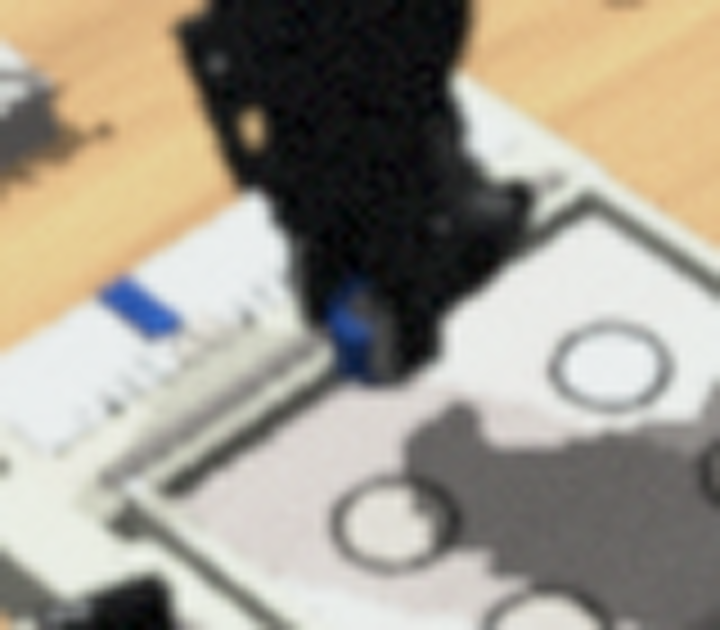

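```bash
python3 - <<'E'
from plan import *
plan((.5781,.0962,.10,1.593),(.5781,.0962,.064,1.593,2))
E
```

```text
t 28.57 p [578.8  95.9 138.6] phi 1.591 tz [-0. -0. -1.] F [-0.5 -0.2 -1.1] w 28.0 j7 -0.4 j1 0.26
0 -1 39 -0 0 -0.002; 0 0 18 -0 0 -0; 0 0 18 -0 0 -0
end [577.7  95.9  63.6]
```

arm_command --targets "0 0 39 0 0 0; 0 0 18 0 0 0; 0 0 16 0 0 0; 0 0 2 0 0 0; 0 0 0 0 0 0"

```text
clock: 29.2
position: [0.5793, 0.096, 0.0645]
ee_rot: [0.7, 0.714, 0.0, 0.0]
ft_force: [-0.8, -0.1, -0.5]
grip_width: 0.332
```

arm_command --targets "0 0 1 0 0 0; 0 0 1 0 0 0; 0 0 0 0 0 0"

```text
clock: 29.58
position: [0.5789, 0.0959, 0.0619]
ee_rot: [0.7, 0.714, 0.0, 0.0]
ft_force: [-0.5, -0.1, -0.7]
grip_width: 0.333
```

arm_command --targets "0 0 1 0 0 0; 0 0 1 0 0 0; 0 0 0 0 0 0"

```text
clock: 29.95
position: [0.5791, 0.096, 0.0615]
ee_rot: [0.7, 0.714, -0.0, 0.001]
ft_force: [-7.5, -2.4, 16.9]
grip_width: 0.33
```

Contact felt; release.

arm_command --targets "0 0 -1 0 0 0; 0 0 0 0 0 0; 0 0 0 0 0 0; 0 0 0 0 0 0; 0 0 0 0 0 0" --grip 50

```text
clock: 30.58
position: [0.5789, 0.0959, 0.0607]
ee_rot: [0.7, 0.714, -0.0, -0.0]
ft_force: [0.4, 0.1, -0.4]
grip_width: 0.584
```

```bash
python3 - <<'E'
from plan import *
o,p,r,phi,z=obs()
plan((p[0],p[1],.14,1.59),(.445,-.20,.14,1.59),(.445,-.279,.09,1.59),vmax=52)
E
```

```text
t 30.57 p [578.9  95.9  60.7] phi 1.59 tz [-0. -0. -1.] F [ 0.4  0.1 -0.4] w 49.9 j7 -0.45 j1 0.24
-0 -0 -40 -0 0 -0; -0 -0 -39 -0 0 -0; -42 -20 -0 -0 0 -0; -42 -20 -0 -0 0 -0; -42 -20 -0 -0 0 -0
-42 -20 -0 -0 0 -0; -42 -20 -0 -0 0 -0; -42 -20 -0 -0 0 -0; -41 -19 -0 -0 0 -0; -40 -1 25 -0 0 -0
-39 -1 25 -0 0 -0
end [ 444.9 -278.7   89.7]
```

arm_command --targets "0 0 -40 0 0 0; 0 0 -39 0 0 0; -42 -20 0 0 0 0; -42 -20 0 0 0 0; -42 -20 0 0 0 0"

```text
clock: 31.2
position: [0.5206, -0.0325, 0.1399]
ee_rot: [0.7, 0.714, 0.0, 0.0]
ft_force: [0.1, -0.4, 0.4]
grip_width: 0.589
```

arm_command --targets "-42 -20 0 0 0 0; -42 -20 0 0 0 0; -42 -20 0 0 0 0; -41 -19 0 0 0 0; -40 -1 25 0 0 0"

```text
clock: 31.82
position: [0.4453, -0.2421, 0.1163]
ee_rot: [0.701, 0.713, 0.0, 0.002]
ft_force: [0.5, 0.8, 0.2]
grip_width: 0.588
```

```bash
python3 - <<'E'
from plan import *
from fit import *
info()
P=[.5593,.0457,.0232]
t=cam("top"); s=cam("side"); save(t,"t20",(215,105,465,270),3); save(s,"s20",(220,130,440,280),3.6)
for c in(t,s):
    for b in blobs(mask(c,(100,120,40),(125,255,255)),15):
        w=unproj(c,b[0],.061); 
        if b[1][4]<150: print(np.round(b[0],1),b[1][4],"plate",np.round(inv(P,w)*1e3,1),"mat",np.round(unproj(c,b[0],.016)*1e3,0))
E
```

```text
t 31.82 p [ 445.3 -242.1  116.3] phi 1.589 tz [ 0.003 -0.003 -1.   ] F [0.5 0.8 0.2] w 50.2 j7 0.34 j1 0.81
[281.6 123.3] 38 plate [149.   42.8] mat [721.  97.  16.]
[283.7 173.8] 59 plate [18.7 43. ] mat [584.  94.  16.]
[405.5 253.9] 57 plate [-196.4 -248.5] mat [ 366. -217.   16.]
[429.6 253.5] 30 plate [-198.3 -307.5] mat [ 365. -279.   16.]
[384.3 111.9] 78 plate [  94.2 -553.5] mat [ 703. -562.   16.]
[392.3 180.1] 42 plate [-147.4 -272.8] mat [ 442. -273.   16.]
[251.  186.9] 21 plate [142.6  53.7] mat [739.  77.  16.]
[411.5 191.2] 48 plate [-218.4 -274.2] mat [ 368. -276.   16.]
[400.  202.2] 48 plate [-220. -212.] mat [ 365. -211.   16.]
[280.4 208.7] 47 plate [13.2 52.5] mat [603.  73.  16.]
```

View pics/t20.png

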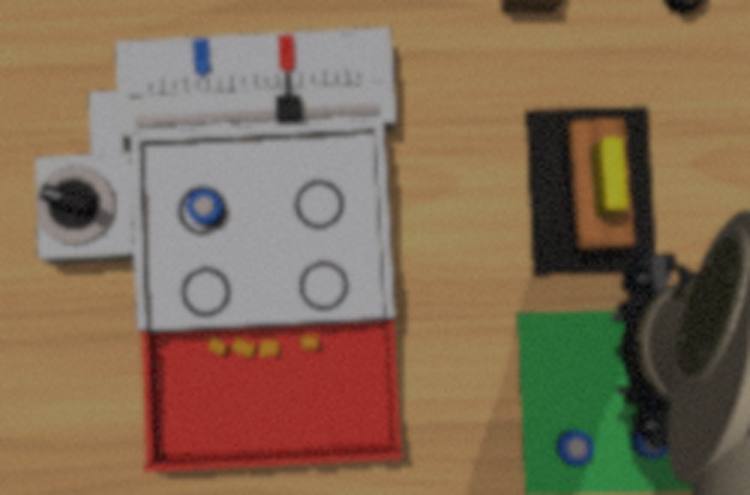

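View pics/s20.png

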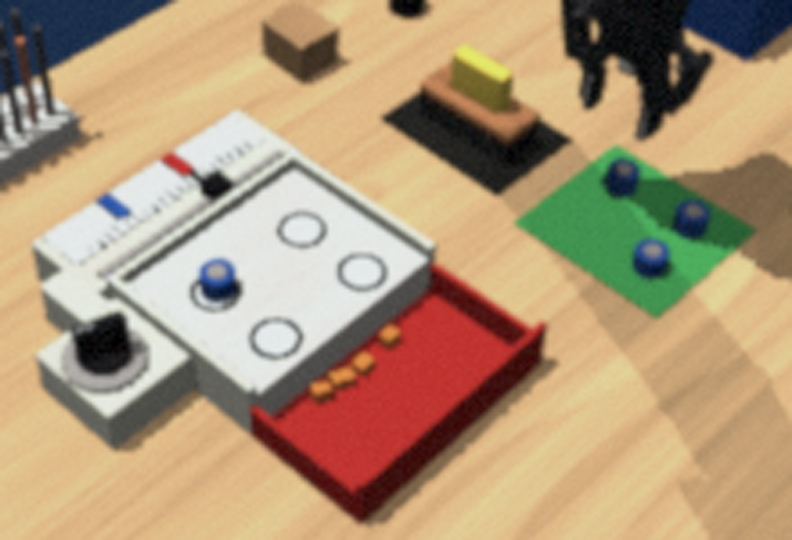

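```bash
cat > puck.py <<'E'
from fit import *
def fit_puck(cs,p0,z0,name=None,win=16):
    S=6; data=[]
    for c in cs:
        uv=proj(c,np.array([p0[0],p0[1],z0+.012])); x0,y0=(uv-win).astype(int)
        im=cv2.resize(c["frame"][y0:y0+2*win,x0:x0+2*win],None,fx=S,fy=S,interpolation=cv2.INTER_CUBIC)
        m=cv2.inRange(cv2.cvtColor(im,cv2.COLOR_RGB2HSV),np.array((98,105,25)),np.array((130,255,255)))
        cc,_=cv2.findContours(m,0,2); cc=[k for k in cc if cv2.contourArea(k)>250]
        if not cc: return None
        k=min(cc,key=lambda k:np.linalg.norm(k.mean(0)[0]-win*S)); mm=np.zeros_like(m); cv2.fillConvexPoly(mm,cv2.convexHull(k),1); data.append((c,x0,y0,mm>0,im))
    def ren(p,d):
        c,x0,y0,m,_=d; r=np.zeros(m.shape,np.uint8)
        P=np.vstack([circ(p[0],p[1],.015,z0),circ(p[0],p[1],.015,z0+.022)]); q=(proj(c,P)-[x0,y0]+.5)*S-.5
        cv2.fillConvexPoly(r,(cv2.convexHull(q.astype(np.float32))*16).astype(np.int32),1,shift=4); return r>0
    cost=lambda p:sum(1-(d[3]&ren(p,d)).sum()/(d[3]|ren(p,d)).sum() for d in data)
    best=None
    for dx in(-.004,.004):
        b=np.array(p0[:2])+dx
        r=minimize(cost,b,method='Nelder-Mead',options=dict(xatol=1e-4,fatol=1e-4,initial_simplex=b+np.array([[0,0],[.006,0],[0,.006]])))
        if best is None or r.fun<best.fun: best=r
    if name:
        ims=[]
        for d in data:
            im=d[4][:,:,::-1].copy()
            for mk,col in((ren(best.x,d),(255,0,255)),(d[3],(0,255,0))):
                k,_=cv2.findContours(mk.astype(np.uint8),0,2); cv2.drawContours(im,k,-1,col,1)
            ims.append(im)
        cv2.imwrite("pics/"+name+".png",np.hstack(ims))
    return best.x,best.fun
E
python3 - <<'E'
from puck import *
P=[.5593,.0457,.0232]
t=cam("top"); s=cam("side")
for cs in([t],[s],[t,s]):
    r=fit_puck(cs,[.578,.092],.045,"pk"); print(r,inv(P,r[0]))
for q in((.366,-.214),(.37,-.28),(.445,-.279)):
    for cs in ([t],[s]):
        r=fit_puck(cs,q,0); print(q,r)
# old pics
t=np.load("t16.npy",allow_pickle=True).item(); s=np.load("s16.npy",allow_pickle=True).item()
for q in((.451,-.152),(.366,-.214),(.37,-.28),(.445,-.279)):
    for cs in ([t],[s],[t,s]):
        r=fit_puck(cs,q,0); print("old",q,r)
E
```

```text
(array([0.57833795, 0.0909447 ]), np.float64(0.16130397967823873)) [0.02008241 0.04479089]
(array([0.58234078, 0.08983996]), np.float64(0.3240718562874252)) [0.02405853 0.04359359]
(array([0.57853509, 0.09169891]), np.float64(0.4914564320258531)) [0.02029699 0.04554032]
(0.366, -0.214) (array([ 0.36577184, -0.21977974]), np.float64(0.19961856325492688))
(0.366, -0.214) (array([ 0.37072363, -0.22133936]), np.float64(0.2611516626115167))
(0.37, -0.28) (array([ 0.36584535, -0.27956493]), np.float64(0.604740680713128))
(0.37, -0.28) (array([ 0.37321646, -0.28772862]), np.float64(0.24199489940493057))
(0.445, -0.279) None
(0.445, -0.279) (array([ 0.45106531, -0.28497662]), np.float64(0.30727437367944466))
old (0.451, -0.152) (array([ 0.45218521, -0.15534063]), np.float64(0.2840699815837937))
old (0.451, -0.152) (array([ 0.4574028 , -0.15888777]), np.float64(0.3208020050125313))
old (0.451, -0.152) (array([ 0.4543208 , -0.15676749]), np.float64(0.6096218367333425))
old (0.366, -0.214) (array([ 0.36664414, -0.21938056]), np.float64(0.19478039465308716))
old (0.366, -0.214) (array([ 0.37079676, -0.22232826]), np.float64(0.25548037889039243))
old (0.366, -0.214) (array([ 0.36709737, -0.21898037]), np.float64(0.4576566264140086))
old (0.37, -0.28) (array([ 0.36958345, -0.28360612]), np.float64(0.206066734074823))
old (0.37, -0.28) (array([ 0.37506681, -0.28756199]), np.float64(0.2563228189826655))
old (0.37, -0.28) (array([ 0.37001579, -0.2831151 ]), np.float64(0.47155323082287315))
old (0.445, -0.279) (array([ 0.44595996, -0.2828267 ]), np.float64(0.2126865671641791))
old (0.445, -0.279) (array([ 0.45076598, -0.28638445]), np.float64(0.275226586102719))
old (0.445, -0.279) (array([ 0.44613832, -0.28224483]), np.float64(0.4956986536181085))
```

View pics/pk.png

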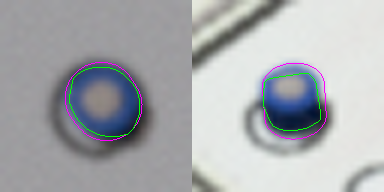

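```bash
python3 - <<'E'
from plan import *
plan((.446,-.283,.09,1.59),(.446,-.283,.02,1.59,2),(.446,-.283,.015,1.59),vmax=52)
E
```

```text
t 32.02 p [ 444.9 -239.8  114.4] phi 1.589 tz [-0.001  0.001 -1.   ] F [0.5 1.2 0.4] w 49.9 j7 0.34 j1 0.81
-43 0 24 -0.001 -0.001 -0.001; -0 0 35 0 0 -0; -0 0 35 0 0 -0; -0 0 5 0 0 -0
end [ 445.7 -282.7   15.4]
```

arm_command --targets "-43 0 24 0 0 0; 0 0 35 0 0 0; 0 0 30 0 0 0; 0 0 9 0 0 0; 0 0 0 0 0 0"

```text
clock: 32.65
position: [0.4466, -0.282, 0.0173]
ee_rot: [0.7, 0.714, 0.0, 0.0]
ft_force: [0.4, 0.2, 1.0]
grip_width: 0.588
```

arm_command --targets "0 0 0 0 0 0; 0 0 0 0 0 0; 0 0 0 0 0 0; 0 0 0 0 0 0" --grip 0

```text
clock: 33.15
position: [0.4471, -0.283, 0.0185]
ee_rot: [0.7, 0.714, 0.0, 0.001]
ft_force: [-1.6, 1.1, 5.1]
grip_width: 0.33
```

```bash
python3 - <<'E'
from plan import *
o,p,r,phi,z=obs()
plan((p[0],p[1],.14,1.593),(.5805,-.0038,.14,1.593),(.5805,-.0038,.066,1.593),vmax=52)
E
```

```text
t 33.15 p [ 447.1 -283.    18.5] phi 1.59 tz [ 0.002 -0.001 -1.   ] F [-1.6  1.1  5.1] w 28.2 j7 0.35 j1 0.81
-0 0 -40 0.001 0 -0.001; -0 0 -41 0.001 0.001 -0.001; -0 0 -40 0 0 -0.001; 46 23 -0 0 0 0; 46 23 -0 0 0 0
46 23 -0 0 0 0; 46 24 -0 0 0 0; 46 23 -0 0 0 0; 46 24 -1 0 0 0; 0 -0 37 0 0 0
0 -0 37 0 0 0
end [580.8  -3.9  66.4]
```

arm_command --targets "0 0 -40 0 0 0; 0 0 -41 0 0 0; 0 0 -40 0 0 0; 46 23 0 0 0 0; 46 23 0 0 0 0"

```text
clock: 33.78
position: [0.4913, -0.1893, 0.1397]
ee_rot: [0.701, 0.713, 0.0, 0.002]
ft_force: [0.0, 0.0, -0.5]
grip_width: 0.329
```

arm_command --targets "46 23 0 0 0 0; 46 24 0 0 0 0; 46 23 0 0 0 0; 46 24 0 0 0 0; 0 0 20 0 0 0"

```text
clock: 34.4
position: [0.583, 0.0013, 0.12]
ee_rot: [0.698, 0.716, 0.003, 0.001]
ft_force: [0.1, -0.6, -1.3]
grip_width: 0.325
```

```bash
python3 - <<'E'
from plan import *
plan((.5805,-.0038,.075,1.593),(.5805,-.0038,.065,1.593,2),vmax=52)
E
```

```text
t 34.4 p [583.    1.3 120. ] phi 1.596 tz [ 0.005  0.002 -1.   ] F [ 0.1 -0.6 -1.3] w 27.8 j7 -0.22 j1 0.39
-5 -3 45 0.005 -0.002 0.003; -0 0 5 0 -0 0; -0 0 5 0 -0 0
end [580.4  -3.7  65. ]
```

arm_command --targets "0 0 30 0 0 0; 0 0 15 0 0 0; 0 0 6 0 0 0; 0 0 0 0 0 0"

```text
clock: 34.9
position: [0.581, -0.0044, 0.0673]
ee_rot: [0.701, 0.714, 0.0, 0.0]
ft_force: [-0.6, -0.4, -0.0]
grip_width: 0.325
```

```bash
python3 - <<'E'
from plan import *
plan((.5805,-.0038,.065,1.593,2),dec=1)
E
```

```text
t 34.9 p [581.   -4.4  67.3] phi 1.589 tz [ 0. -0. -1.] F [-0.6 -0.4 -0. ] w 27.7 j7 -0.25 j1 0.38
0.3 -0.2 1.1 0 0 -0.002; 0.3 -0.3 1.2 0 0 -0.002
end [580.5  -3.8  65. ]
```

arm_command --targets "0 0 1.5 0 0 0; 0 0 1.5 0 0 0; 0 0 0 0 0 0"

```text
clock: 35.28
position: [0.5808, -0.0041, 0.064]
ee_rot: [0.7, 0.714, 0.0, 0.0]
ft_force: [0.4, -0.4, -0.6]
grip_width: 0.327
```

arm_command --targets "0 0 1 0 0 0; 0 0 0 0 0 0"

```text
clock: 35.52
position: [0.581, -0.0041, 0.0636]
ee_rot: [0.7, 0.714, 0.0, 0.0]
ft_force: [-2.8, -0.3, 6.9]
grip_width: 0.331
```

Contact; release, lift, and go for D at (0.367, -0.220).

arm_command --targets "0 0 0 0 0 0; 0 0 0 0 0 0; 0 0 0 0 0 0; 0 0 0 0 0 0; 0 0 0 0 0 0" --grip 50

```text
clock: 36.15
position: [0.5808, -0.0041, 0.0628]
ee_rot: [0.7, 0.714, -0.0, 0.0]
ft_force: [0.6, -0.1, 0.5]
grip_width: 0.587
```

```bash
python3 - <<'E'
from plan import *
o,p,r,phi,z=obs()
plan((p[0],p[1],.14,1.59),(.44,-.15,.14,1.59),(.367,-.22,.10,1.59),vmax=52)
E
```

```text
t 36.15 p [580.8  -4.1  62.8] phi 1.59 tz [ 0. -0. -1.] F [ 0.6 -0.1  0.5] w 50.1 j7 -0.25 j1 0.38
-0 0 -39 0 0 -0; -0 0 -38 0 0 -0; -36 -36 -0 0 0 -0; -36 -36 -0 0 0 -0; -36 -36 -0 0 0 -0
-35 -36 -0 0 0 -0; -23 -25 13 0 0 -0; -23 -24 13 0 0 -0; -23 -25 14 0 0 -0
end [ 366.9 -220.2   99.8]
```

arm_command --targets "0 0 -39 0 0 0; 0 0 -38 0 0 0; -36 -36 0 0 0 0; -36 -36 0 0 0 0; -36 -36 0 0 0 0"

```text
clock: 36.78
position: [0.4737, -0.1152, 0.1399]
ee_rot: [0.7, 0.714, 0.0, 0.0]
ft_force: [0.6, -0.4, 0.4]
grip_width: 0.588
```

arm_command --targets "-35 -36 0 0 0 0; -23 -25 13 0 0 0; -23 -24 13 0 0 0; -23 -25 14 0 0 0; 0 0 0 0 0 0"

```text
clock: 37.4
position: [0.3647, -0.2215, 0.099]
ee_rot: [0.702, 0.713, -0.001, -0.001]
ft_force: [0.5, 0.5, -0.3]
grip_width: 0.585
```

```bash
python3 - <<'E'
from plan import *
from puck import *
t=cam("top"); s=cam("side")
P=[.5593,.0457,.0232]
for q in((.578,.092),(.581,-.004)):
    for cs in([t],[s]):
        r=fit_puck(cs,q,.045); print("plate",q,r and np.round(inv(P,r[0])*1e3,1))
for q in((.366,-.22),(.37,-.284)):
    for cs in([t],[s]): 
        r=fit_puck(cs,q,0); print(q,r)
plan((.367,-.22,.10,1.59),(.367,-.22,.016,1.59,3))
save(s,"s21",(220,130,440,280),3.6)
E
```

```text
plate (0.578, 0.092) [20.1 45.2]
plate (0.578, 0.092) [23.7 43.3]
plate (0.581, -0.004) [ 20.2 -51.8]
plate (0.581, -0.004) [ 24.6 -52.6]
(0.366, -0.22) (array([ 0.36574294, -0.22117354]), np.float64(0.126853028377806))
(0.366, -0.22) (array([ 0.36955327, -0.22162277]), np.float64(0.20243243243243247))
(0.37, -0.284) None
(0.37, -0.284) (array([ 0.37440704, -0.28713031]), np.float64(0.2485123264380844))
t 37.5 p [ 367.2 -220.   100.1] phi 1.59 tz [ 0.001 -0.    -1.   ] F [-0.1  0.4  0.4] w 50.0 j7 0.43 j1 0.86
0 -0 0 0.001 0 -0; 0 -0 28 -0 0 -0; 0 -0 28 -0 0 -0; 0 -0 28 -0 0 -0
end [ 367.2 -220.1   16.1]
```

View pics/s21.png

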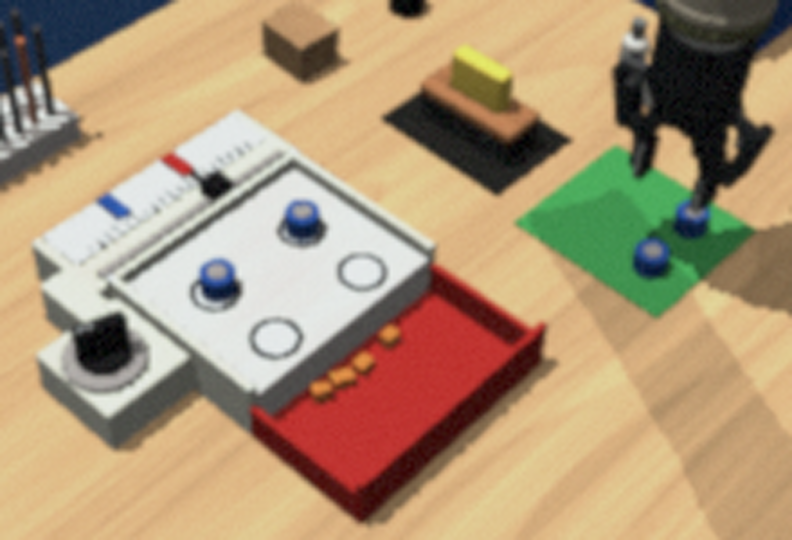

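Second mount sits well centred, the first about 5 mm off (in tolerance). Take D.

arm_command --targets "0 0 28 0 0 0; 0 0 28 0 0 0; 0 0 24 0 0 0; 0 0 5 0 0 0; 0 0 0 0 0 0"

```text
clock: 38.12
position: [0.3676, -0.2199, 0.0154]
ee_rot: [0.7, 0.714, 0.0, 0.0]
ft_force: [0.4, -0.3, 0.4]
grip_width: 0.584
```

arm_command --targets "0 0 0 0 0 0; 0 0 0 0 0 0; 0 0 0 0 0 0; 0 0 0 0 0 0" --grip 0

```text
clock: 38.62
position: [0.3677, -0.2205, 0.016]
ee_rot: [0.7, 0.714, 0.0, 0.001]
ft_force: [-1.7, 1.3, 6.0]
grip_width: 0.332
```

```bash
python3 - <<'E'
from plan import *
o,p,r,phi,z=obs()
plan((p[0],p[1],.14,1.593),(.5082,.0945,.14,1.593),(.5082,.0945,.070,1.593),vmax=52)
E
```

```text
t 38.62 p [ 367.7 -220.5   16. ] phi 1.59 tz [ 0.002 -0.001 -1.   ] F [-1.7  1.3  6. ] w 28.4 j7 0.35 j1 0.83
-0 0 -41 0.001 0 -0.001; -0 0 -41 0 0.001 -0.001; -0 0 -42 0.001 0 -0.001; 45 21 -0 -0 0 -0; 44 21 -0 -0 0 -0
45 21 -0 -0 0 -0; 44 21 -0 -0 0 -0; 45 21 -0 -0 0 -0; 44 21 -0 -0 0 -0; 45 22 -0 -0 0 -0
-0 -0 35 -0 0 -0; -0 -0 35 -0 0 -0
end [508.7  94.8  69.9]
```

arm_command --targets "0 0 -41 0 0 0; 0 0 -41 0 0 0; 0 0 -42 0 0 0; 45 21 0 0 0 0; 44 21 0 0 0 0"

```text
clock: 39.25
position: [0.4081, -0.1297, 0.1403]
ee_rot: [0.701, 0.713, 0.0, 0.002]
ft_force: [0.8, -0.2, -0.6]
grip_width: 0.33
```

arm_command --targets "45 21 0 0 0 0; 44 21 0 0 0 0; 45 21 0 0 0 0; 44 21 0 0 0 0; 45 22 0 0 0 0"

```text
clock: 39.88
position: [0.5098, 0.0958, 0.1397]
ee_rot: [0.701, 0.714, 0.0, 0.001]
ft_force: [0.1, -1.1, 0.2]
grip_width: 0.328
```

arm_command --targets "0 0 35 0 0 0; 0 0 30 0 0 0; 0 0 7 0 0 0; 0 0 0 0 0 0"

```text
clock: 40.38
position: [0.5092, 0.0945, 0.0676]
ee_rot: [0.7, 0.714, 0.0, 0.0]
ft_force: [0.1, 0.7, 0.4]
grip_width: 0.327
```

```bash
python3 - <<'E'
from plan import *
plan((.5082,.0945,.062,1.593,2),dec=1)
E
```

```text
t 40.38 p [509.2  94.5  67.6] phi 1.59 tz [ 0.001 -0.    -1.   ] F [0.1 0.7 0.4] w 27.9 j7 -0.47 j1 0.36
-0 -0.5 2.8 0 0 -0.002; -0 -0.5 2.8 0.001 0 -0.001
end [508.2  94.5  62. ]
```

arm_command --targets "0 -1 3 0 0 0; 0 0 2.5 0 0 0; 0 0 0 0 0 0"

```text
clock: 40.75
position: [0.508, 0.0944, 0.0615]
ee_rot: [0.7, 0.714, 0.0, 0.0]
ft_force: [-0.7, -0.3, 1.2]
grip_width: 0.328
```

arm_command --targets "0 0 1 0 0 0; 0 0 0 0 0 0"

```text
clock: 41.0
position: [0.5081, 0.0945, 0.0611]
ee_rot: [0.7, 0.714, -0.0, 0.0]
ft_force: [-3.5, -0.3, 7.5]
grip_width: 0.328
```

arm_command --targets "0 0 0 0 0 0; 0 0 0 0 0 0; 0 0 0 0 0 0; 0 0 0 0 0 0; 0 0 0 0 0 0" --grip 50

```text
clock: 41.62
position: [0.5079, 0.0945, 0.0603]
ee_rot: [0.7, 0.714, -0.0, 0.0]
ft_force: [-1.0, 0.1, 0.5]
grip_width: 0.582
```

```bash
python3 - <<'E'
from plan import *
o,p,r,phi,z=obs()
plan((p[0],p[1],.14,1.59),(.42,-.15,.14,1.59),(.370,-.284,.10,1.59),vmax=52)
E
```

```text
t 41.62 p [507.9  94.5  60.3] phi 1.59 tz [-0. -0. -1.] F [-1.   0.1  0.5] w 49.7 j7 -0.48 j1 0.35
-0 -0 -40 -0 0 -0; -0 -0 -40 -0 0 -0; -49 -19 0 -0 0 -0; -48 -18 0 -0 0 -0; -49 -19 0 -0 0 -0
-48 -18 0 -0 0 -0; -49 -19 0 -0 0 -0; -44 -17 13 -0 0 -0; -44 -18 14 -0 0 -0; -45 -17 13 -0 0 -0
end [ 370.1 -284.2  100.3]
```

arm_command --targets "0 0 -40 0 0 0; 0 0 -40 0 0 0; -49 -19 0 0 0 0; -48 -18 0 0 0 0; -49 -19 0 0 0 0"

```text
clock: 42.25
position: [0.4541, -0.0539, 0.1405]
ee_rot: [0.7, 0.714, 0.0, 0.0]
ft_force: [0.1, 0.1, 0.6]
grip_width: 0.583
```

arm_command --targets "-48 -18 0 0 0 0; -49 -19 0 0 0 0; -44 -17 13 0 0 0; -44 -18 14 0 0 0; -45 -17 13 0 0 0"

```text
clock: 42.88
position: [0.3694, -0.2855, 0.1001]
ee_rot: [0.7, 0.714, -0.0, 0.0]
ft_force: [-0.0, -0.7, -0.2]
grip_width: 0.585
```

arm_command --targets "0 0 0 0 0 0; 0 0 0 0 0 0"

```text
clock: 43.12
position: [0.3704, -0.2836, 0.1004]
ee_rot: [0.7, 0.714, 0.0, -0.0]
ft_force: [-0.2, 0.9, 0.1]
grip_width: 0.586
```

```bash
python3 - <<'E'
from plan import *
from puck import *
t=cam("top"); s=cam("side")
P=[.5593,.0457,.0232]
for q in((.578,.092),(.581,-.004),(.508,.0945)):
    for cs in([t],[s]):
        r=fit_puck(cs,q,.045); print("plate",q,r and np.round(inv(P,r[0])*1e3,1))
for q in((.37,-.284),):
    for cs in([t],[s]): 
        r=fit_puck(cs,q,0); print(q,r)
plan((.370,-.284,.10,1.59),(.370,-.284,.016,1.59,3))
save(s,"s22",(220,130,440,280),3.6)
E
```

```text
plate (0.578, 0.092) [19.7 44.8]
plate (0.578, 0.092) [23.7 43.3]
plate (0.581, -0.004) [ 20.2 -51.8]
plate (0.581, -0.004) [ 24.5 -52.5]
plate (0.508, 0.0945) [-51.9  51.6]
plate (0.508, 0.0945) [-48.8  52.4]
(0.37, -0.284) (array([ 0.3695477 , -0.28449641]), np.float64(0.19256415437462115))
(0.37, -0.284) (array([ 0.37349234, -0.28698222]), np.float64(0.22193877551020413))
t 43.23 p [ 370.9 -283.1  100.7] phi 1.592 tz [ 0.001 -0.    -1.   ] F [ 0.4 -0.1  0.7] w 50.1 j7 0.51 j1 0.97
-1 -1 1 0.001 0 0.002; 0 0 28 -0 0 -0; 0 0 28 -0 0 -0; 0 0 28 -0 0 -0
end [ 369.9 -284.2   15.7]
```

View pics/s22.png

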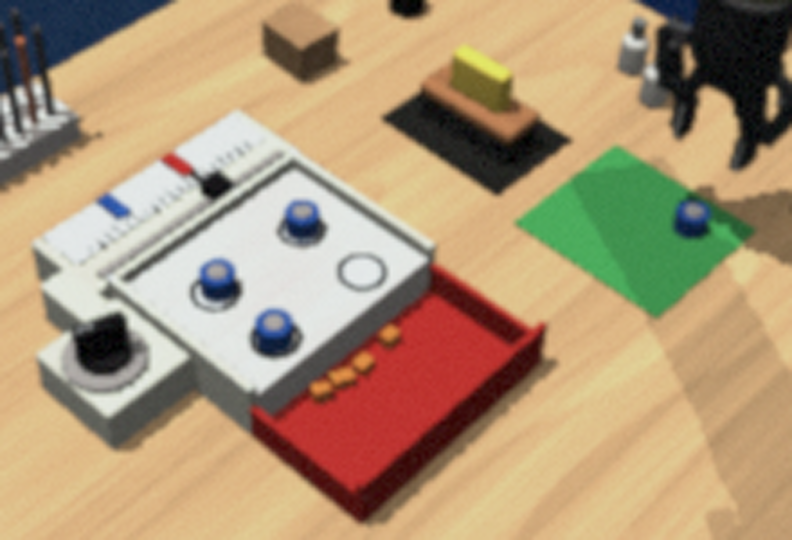

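arm_command --targets "-1 0 28 0 0 0; 0 0 28 0 0 0; 0 0 24 0 0 0; 0 0 5 0 0 0; 0 0 0 0 0 0"

```text
clock: 43.85
position: [0.3707, -0.2848, 0.0159]
ee_rot: [0.7, 0.714, 0.0, 0.0]
ft_force: [-0.4, -1.1, 0.9]
grip_width: 0.585
```

arm_command --targets "0 0 0 0 0 0; 0 0 0 0 0 0; 0 0 0 0 0 0; 0 0 0 0 0 0" --grip 0

```text
clock: 44.35
position: [0.3708, -0.2855, 0.0166]
ee_rot: [0.7, 0.714, 0.0, 0.001]
ft_force: [-1.6, 1.5, 6.0]
grip_width: 0.335
```

```bash
python3 - <<'E'
from plan import *
o,p,r,phi,z=obs()
plan((p[0],p[1],.14,1.593),(.5105,-.0054,.14,1.593),(.5105,-.0054,.070,1.593),vmax=52)
E
```

```text
t 44.35 p [ 370.8 -285.5   16.6] phi 1.59 tz [ 0.001 -0.001 -1.   ] F [-1.6  1.5  6. ] w 28.6 j7 0.45 j1 0.95
-0 0 -41 0 0 -0.001; -0 0 -41 0.001 0.001 -0.001; -0 0 -41 0 0 -0.001; 40 21 -0 0 0 -0; 39 21 -0 0 0 -0
40 21 -0 0 0 -0; 39 21 -0 0 0 -0; 40 21 -0 0 0 -0; 39 20 -0 0 0 -0; 40 21 -0 0 0 -0
-0 -0 35 0 0 -0; -0 -0 35 0 0 -0
end [510.6  -5.2  69.5]
```

arm_command --targets "0 0 -41 0 0 0; 0 0 -41 0 0 0; 0 0 -41 0 0 0; 40 21 0 0 0 0; 39 21 0 0 0 0"

```text
clock: 44.98
position: [0.4114, -0.2049, 0.1397]
ee_rot: [0.701, 0.713, 0.0, 0.001]
ft_force: [1.0, -0.4, -0.7]
grip_width: 0.332
```

arm_command --targets "40 21 0 0 0 0; 39 21 0 0 0 0; 40 21 0 0 0 0; 39 20 0 0 0 0; 40 21 0 0 0 0"

```text
clock: 45.6
position: [0.5115, -0.0044, 0.1392]
ee_rot: [0.701, 0.714, 0.0, 0.001]
ft_force: [0.4, 0.4, -0.5]
grip_width: 0.331
```

arm_command --targets "0 0 35 0 0 0; 0 0 30 0 0 0; 0 0 7 0 0 0; 0 0 0 0 0 0"

```text
clock: 46.1
position: [0.5111, -0.0055, 0.067]
ee_rot: [0.7, 0.714, 0.0, 0.0]
ft_force: [1.3, -0.1, -0.1]
grip_width: 0.329
```

```bash
python3 - <<'E'
from plan import *
plan((.5105,-.0054,.062,1.593,2),dec=1)
E
```

```text
t 46.1 p [511.1  -5.5  67. ] phi 1.59 tz [ 0. -0. -1.] F [ 1.3 -0.1 -0.1] w 28.1 j7 -0.26 j1 0.52
0.1 -0.3 2.5 0 0 -0.002; 0 -0.3 2.5 0 0 -0.001
end [510.5  -5.4  62. ]
```

arm_command --targets "0 -0.5 2.5 0 0 0; 0 0 2.5 0 0 0; 0 0 0 0 0 0"

```text
clock: 46.48
position: [0.5106, -0.0056, 0.0617]
ee_rot: [0.7, 0.714, 0.0, 0.0]
ft_force: [0.5, -0.0, 0.6]
grip_width: 0.327
```

arm_command --targets "0 0 1 0 0 0; 0 0 0 0 0 0"

```text
clock: 46.72
position: [0.5107, -0.0056, 0.0616]
ee_rot: [0.7, 0.714, -0.0, 0.001]
ft_force: [-5.8, 0.1, 15.0]
grip_width: 0.331
```

arm_command --targets "0 0 -0.5 0 0 0; 0 0 0 0 0 0; 0 0 0 0 0 0; 0 0 0 0 0 0; 0 0 0 0 0 0" --grip 50

```text
clock: 47.35
position: [0.5103, -0.0054, 0.0607]
ee_rot: [0.7, 0.714, -0.0, -0.0]
ft_force: [0.2, 0.9, 0.7]
grip_width: 0.584
```

arm_command --targets "0 0 -40 0 0 0; 0 0 -40 0 0 0; 0 0 -45 0 0 0; -45 -40 0 0 0 0; -45 -40 0 0 0 0"

```text
clock: 47.98
position: [0.4313, -0.0977, 0.1862]
ee_rot: [0.7, 0.714, 0.0, 0.001]
ft_force: [0.7, -1.6, 0.4]
grip_width: 0.584
```

arm_command --targets "-45 -20 -20 0 0 0; -45 0 0 0 0 0; -45 0 0 0 0 0; 0 0 0 0 0 0"

```text
clock: 48.48
position: [0.4137, -0.2354, 0.2055]
ee_rot: [0.702, 0.712, -0.0, -0.0]
ft_force: [-0.1, 0.3, -0.6]
grip_width: 0.583
```

```bash
python3 - <<'E'
from plan import *
from puck import *
from needle import rows
from shb import *
info()
t=cam("top"); s=cam("side"); np.save("tf.npy",t,allow_pickle=True); np.save("sf.npy",s,allow_pickle=True)
P=[.5593,.0457,.0232]
for q in((.578,.092),(.581,-.004),(.508,.0945),(.511,-.005)):
    for cs in([t],[s]):
        r=fit_puck(cs,q,.045); print("plate",q,r and np.round(inv(P,r[0])*1e3,1))
rows(t)
print(brush_quick(t,[.59,-.247]),brush_quick(s,[.59,-.247],vmin=165))
save(s,"sf",(220,130,440,280),3.6); save(t,"tf",(215,105,515,300),2.6)
E
```

```text
t 48.48 p [ 413.7 -235.4  205.5] phi 1.585 tz [-0.  0. -1.] F [-0.1  0.3 -0.6] w 49.8 j7 0.41 j1 0.91
plate (0.578, 0.092) [20.9 44.3]
plate (0.578, 0.092) [23.7 43.3]
plate (0.581, -0.004) [ 20.1 -51.8]
plate (0.581, -0.004) [ 24.5 -52.5]
plate (0.508, 0.0945) [-51.9  51.6]
plate (0.508, 0.0945) [-50.1  53. ]
plate (0.511, -0.005) [-51.  -48.7]
plate (0.511, -0.005) [-48.3 -50.2]
needle [(100, np.float64(-29.8), 80), (102, np.float64(-29.8), 88), (104, np.float64(-29.7), 98), (106, np.float64(-29.7), 103), (108, np.float64(-29.6), 100), (110, np.float64(-29.5), 96), (112, np.float64(-29.4), 89), (114, np.float64(-29.5), 77), (116, np.float64(-29.8), 64), (118, np.float64(-30.0), 53), (120, np.float64(-30.0), 46), (122, np.float64(-29.9), 45), (124, np.float64(-29.8), 44), (126, np.float64(-29.8), 42), (128, np.float64(-29.7), 40), (130, np.float64(-29.8), 38), (132, np.float64(-30.0), 40), (134, np.float64(-30.4), 45)]
red [(134, np.float64(-29.9)), (137, np.float64(-29.8)), (140, np.float64(-29.7)), (143, np.float64(-29.7)), (146, np.float64(-29.7)), (149, np.float64(-29.7)), (152, np.float64(-29.9))]
(array([ 0.59187897, -0.24736771,  0.0140915 ]), [19.533794403076172, 59.718814849853516]) (array([ 0.59155707, -0.24340475,  0.05472236]), [20.832998275756836, 59.3581428527832])
```

View pics/sf.png

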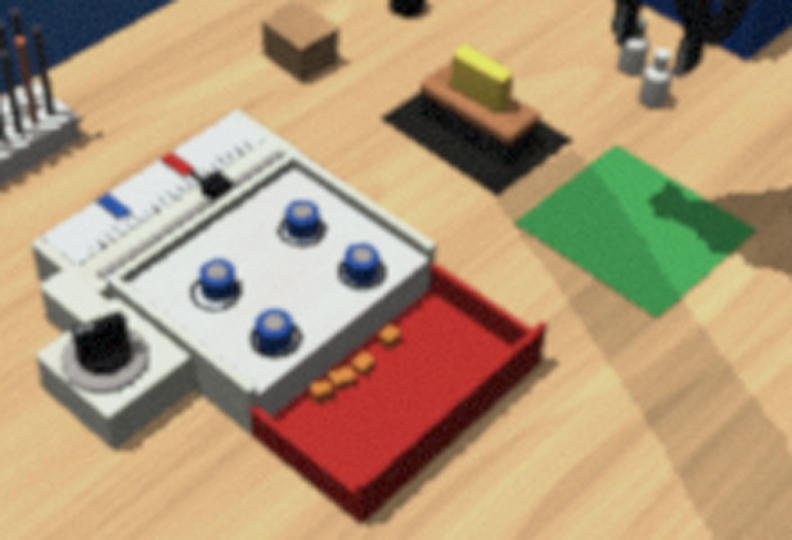

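View pics/tf.png

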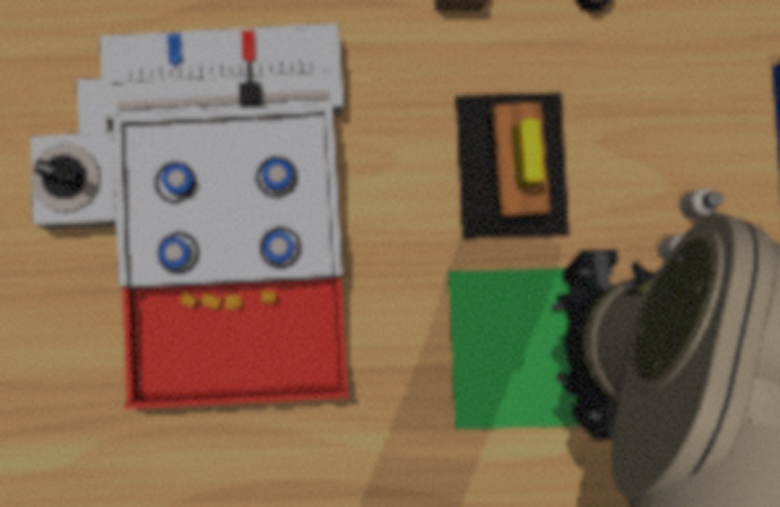

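```bash
python3 -c "
from workcell import manip
print(manip.hand_in())"
```

```text
the job is handed in; nothing more can be done
None
```

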